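# Nest the dosing cups at the laundry counter

## Robot

A 6-joint arm with a two-finger parallel gripper is mounted at the origin on the work surface. World frame = base frame: x ahead of the robot, y to its left, z up, the work surface at z = 0. Lengths are in m, angles in degrees, forces in N, time in s.
With the tool pointing down it reaches from about 0.375 to 0.9 m from the base axis. Payload 3.1 kg.
Tool frame: the origin (TCP) lies at the very end of the fingers, on their centre line; the grasp point (between the pads) lies 19 mm behind it (bot.grip_point_offset is the distance from the TCP to the grasp point, in m); z points along the fingers, x is the direction in which the jaws open and shut, and the axes are right-handed (so a half turn about z gives the same grasp; the last joint's range is limited). The gripper opens to 87 mm and grips with 3 to 60 N. Pads are 19 mm wide; open, the fingers measure 117 mm over their backs; the gripper's body (75 mm by 190 mm) begins 51 mm behind the grasp point.
Start: joints at [55.491, 30.224, 82.088, -0, 67.689, -10.227], TCP at [0.257, 0.57, 0.223] pointing down, gripper open.
Joint ranges: [-176.69, 176.69], [-43.24, 126.21], [12.49, 139.97], [-82, 262], [0, 151.66], [-163.58, 163.58]. Speed limits (degrees/s): [159.86, 159.86, 180, 180, 180, 180].

## Interface

Orientations are given as a 3x3 rotation matrix whose columns are the frame's x, y, z axes.
In Python, from rig import bot, capture, recognise, place_of gives the robot as it stands.
- The arm moves only by the tool send_rows, never from a script. Its argument "motion" is a list of rows, each a list of 2 entries, a list of its own where there are three numbers: the shift along the tool's x, y, z in mm, then the turn about the tool's z in rad. A call has exactly 5 rows; each row shifts and turns the pose as measured when the row begins, along the tool's axes as they then stand; what a row does not reach is not made up. A row lasts 1/12 s, in which the tool goes at most 41.7 mm and 7.16 degrees, less where a joint would pass 70% of its speed; a pose out of reach is approached as far as the arm can. A call with a gripper value outside its range is refused whole. "gripper" is the closure, from 0 (fully open) to 1 (shut), set as the call begins (left out, the last holds). The fingers move at their own pace and stop on an object; the grip force is fixed at half the most. Time passes only in rows, so rows that do not move let the fingers close, or fill a call up. It gives the time, the measured TCP pose, the force and the opening at its end, in the units of the state.
- bot.read_state(): the state, without advancing time (a new reading comes with each control period).
- capture(name): name is "scene" or "top" or "wrist"; returns a dict with "image" (420x560x3 uint8, blue, green, red), "fx", "fy", "cx", "cy" (pixels), "dist_coeffs" ([k1, k2, p1, p2, k3] as OpenCV has them; the pictures are not rectified), "rvec" (rotation vector, rad) and "tvec" (3), from world to camera coordinates, as OpenCV has them. Camera axes: x right, y down, z forward; pixel columns grow to the right and rows downward; lengths in m; the calibration is good to about 2 mm. A picture is of the moment at which its call begins. There is no depth.
- bot.hand_in(): hands the job in, once; it reports no verdict.
Trained networks look in the newest picture that a camera, given by its name, has taken for a name from the list of things; names that differ only in an ending like _2 or _b are one class to them, and where a whole thing is asked for, a point or a joint stands for the part that bears it (a point fixed in the world has none). Each returns a list of dicts, best first, with "p" (0 to 1); they miss things now and then, are a little off and sometimes report something else, mostly with a low value. They report only what shows in the picture. A call takes as long as a camera call. They do not tell look-alikes from the thing itself.
- recognise(camera, target): "xy" ([column, row] in pixels, amid what is visible of it).
- place_of(camera, target): "xy" ([column, row] in pixels: a listed point, or the origin of a listed thing).
The state is a dict: "time_s": time; "joint_positions": joint angles; "qvel": joint speeds; "tau": joint torques, N m; "position": TCP position; "tcp_rot": TCP orientation; "force": force on the tool from outside, world axes, zero at the start; "moment": the same for the moment, N m; "opening": opening from 0.0 (shut) to 1.0 (fully open).
Only numpy, scipy, OpenCV 4.12 (cv2) and the standard library are available. Lean on these libraries where they do the work, as an engineer would, in place of code of your own. Each camera call takes 0.05 s, during which the arm holds its last target.

## Task

Put the dosing cups away as one nest in the middle of the round green mat, one piece at a time: first the wide blue cup, then the yellow cup inside it, then the red cup inside the yellow one, and last plug the black lid into the red cup's mouth. Everything must stand upright and be let go of before the next piece goes in. Leave the detergent bottle, the stain remover can and the brush as they are; the grey mat is not used.

Things in the scene. Friction and masses are not known exactly. Their poses are not given: they have to be found in the camera images.
- cup_large: Wide blue plastic dosing cup, open at the top, standing upright: 66 mm outer diameter at the rim (the top 30 mm are straight-sided, then it tapers to 60 mm at the foot), 46 mm tall, wall 3 mm, floor 4 mm thick. Origin: centre of its underside, z up. Inside about 54 mm wide at the floor, 60 mm at the mouth.
- cup_medium: Middle-sized yellow plastic dosing cup, open at the top, upright: 49 mm outer diameter at the rim (top 30 mm straight, tapering to 43 mm at the foot), 66 mm tall, wall 3 mm, floor 4 mm. Origin: centre of its underside, z up. Standing inside the blue cup, it juts 24 mm above the blue rim.
- cup_small: Slim red plastic dosing cup, open at the top, upright: 33 mm outer diameter at the rim (top 30 mm straight, tapering to 27 mm at the foot), 84 mm tall, wall 3 mm, floor 4 mm, mouth 27 mm wide. Origin: centre of its underside, z up. Standing inside the yellow cup, it juts 22 mm above the yellow rim.
- lid: Black plastic lid, 37 mm tall in all, standing on its plug: plug 20 mm diameter and 10 mm long below, then a disc 40 mm across and 5 mm thick, then an upright round knob 18 mm diameter and 22 mm tall. Origin: centre of the plug's underside, z up. Seated, the disc rests on the red cup's rim and the plug hangs 10 mm inside, so the origin is 74 mm above the red cup's underside.
- mat_green: The target: flat round green mat, 110 mm diameter, 4 mm thick, fixed to the counter. Origin: centre of its underside, so its top is 4 mm above the origin.
- mat_grey: Flat round grey mat, 110 mm diameter, 4 mm thick, fixed to the counter; not used. Origin: centre of its underside.
- detergent: Bystander: blue detergent bottle with white cap and paper label, 72 mm diameter, 170 mm tall, standing. Origin: centre of its underside.
- stain_can: Bystander: dark green stain remover can with a white top, 60 mm diameter, 130 mm tall, standing. Origin: centre of its underside.
- brush: Bystander: flat stain brush (wooden handle, steel ferrule, grey bristles) lying on the far side of the counter, handle towards its own -x, 200 mm long, 42 mm wide, 20 mm high. Origin: under its middle.
Not all that is in view belongs to the job. There is more than one size of the cup_small; the one meant has the size given above.

How it is judged (in metres and radians):
On the way, in this order (a step that is already met when the one before it is completed fails the run):
1. the blue cup stands upright in the middle of the green mat, let go (horizontal distance between cup_large and mat_green below 0.015 m and z of cup_large in the frame of mat_green between 0.001 and 0.007 m and angle between cup_large's own z axis and vertical below 0.12 rad and contact force between the fingers and cup_large below 0.3 N and linear speed of cup_large below 0.03 m/s), for 0.2 s.
2. the yellow cup stands inside the blue one on the green mat, let go (horizontal distance between cup_large and mat_green below 0.015 m and z of cup_large in the frame of mat_green between 0.001 and 0.007 m and angle between each of cup_large, cup_medium's own z axis and vertical below 0.12 rad and horizontal distance between cup_medium and cup_large below 0.01 m and z of cup_medium in the frame of cup_large between 0.001 and 0.007 m and contact force between the fingers and cup_medium below 0.3 N and linear speed of cup_medium below 0.03 m/s), for 0.2 s.
3. the red cup stands inside the yellow one in the nest on the green mat, let go (horizontal distance between cup_large and mat_green below 0.015 m and z of cup_large in the frame of mat_green between 0.001 and 0.007 m and angle between each of cup_large, cup_medium, cup_small's own z axis and vertical below 0.12 rad and horizontal distance between cup_medium and cup_large below 0.01 m and z of cup_medium in the frame of cup_large between 0.001 and 0.007 m and horizontal distance between cup_small and cup_medium below 0.01 m and z of cup_small in the frame of cup_medium between 0.001 and 0.007 m and contact force between the fingers and cup_small below 0.3 N and linear speed of cup_small below 0.03 m/s), for 0.2 s.
4. the black lid sits plugged in the mouth of the red cup, let go (horizontal distance between cup_large and mat_green below 0.015 m and z of cup_large in the frame of mat_green between 0.001 and 0.007 m and angle between each of cup_large, cup_medium, cup_small, lid's own z axis and vertical below 0.12 rad and horizontal distance between cup_medium and cup_large below 0.01 m and z of cup_medium in the frame of cup_large between 0.001 and 0.007 m and horizontal distance between cup_small and cup_medium below 0.01 m and z of cup_small in the frame of cup_medium between 0.001 and 0.007 m and horizontal distance between lid and cup_small below 0.007 m and z of lid in the frame of cup_small between 0.071 and 0.077 m and contact force between the fingers and lid below 0.3 N and linear speed of lid below 0.03 m/s), for 0.2 s.
At the end, for the whole second after the job is handed in: Blue cup centred on the green mat within 15 mm; yellow on the blue cup's floor and red on the yellow cup's floor, centres within 10 mm; lid's disc on the red rim, plug inside, within 7 mm; heights seated within 3 mm; all upright (0.12 rad), released, at rest (all of step 4 and contact force between the fingers and cup_large below 0.3 N and linear speed of each of cup_large, cup_medium, cup_small below 0.03 m/s and contact force between the fingers and cup_medium below 0.3 N and contact force between the fingers and cup_small below 0.3 N); the robot touches nothing.
It fails at once if the detergent bottle is moved more than 30 mm or tipped (distance of detergent from where it was at the start of the episode above 0.03 m or angle between detergent's own z axis and vertical above 0.3 rad).
It fails at once if the stain remover can is moved more than 30 mm or tipped (distance of stain_can from where it was at the start of the episode above 0.03 m or angle between stain_can's own z axis and vertical above 0.3 rad).
It fails at once if the brush is moved more than 30 mm (distance of brush from where it was at the start of the episode above 0.03 m).
It also fails if it takes over 128 s, if anything falls off the work surface, if the arm or the gripper's body presses on something with over 40 N, if the wrist force passes 120 N, or if a joint passes its speed limit or range.

## Working session

There is one attempt and no reset: what is moved stays moved. The work goes in short steps, Python scripts to look and compute and a tool call to move; the robot and the scene stay as the last step left them, time stands still between calls to the robot, and variables do not carry over. Pictures are saved under pics/ and viewed, and the job is handed in when it is done.

Besides the shell and the picture viewer there is one more tool, called after ">>>" in YAML: its name, and indented under it one key for each argument. send_rows: Moves the arm, as the interface text tells. Its arguments: {"type":"object","properties":{"motion":{"type":"array","items":{"type":"array"}},"gripper":{"type":"number"}},"required":["motion"]}

```bash
ls; mkdir -p pics; cat > h.py <<'E'
import numpy as np, cv2
from rig import bot, capture, recognise, place_of
def cam(n):
    return capture(n)
def ray(c,uv,z):
    K=np.array([[c['fx'],0,c['cx']],[0,c['fy'],c['cy']],[0,0,1.]])
    p=cv2.undistortPoints(np.array([[uv]],float),K,np.array(c['dist_coeffs'],float))[0,0]
    R=cv2.Rodrigues(np.array(c['rvec'],float))[0];t=np.array(c['tvec'],float).ravel()
    o=-R.T@t; d=R.T@np.array([p[0],p[1],1]); s=(z-o[2])/d[2]
    return o+s*d
def proj(c,P):
    K=np.array([[c['fx'],0,c['cx']],[0,c['fy'],c['cy']],[0,0,1.]])
    return cv2.projectPoints(np.array(P,float).reshape(-1,3),np.array(c['rvec'],float),np.array(c['tvec'],float),K,np.array(c['dist_coeffs'],float))[0].reshape(-1,2)
E
python3 - <<'E'
from h import *
np.set_printoptions(precision=4,suppress=True)
s=bot.read_state();print(s)
for n in ['scene','top','wrist']:
    c=cam(n);cv2.imwrite(f'pics/{n}0.png',c['image'])
    R=cv2.Rodrigues(np.array(c['rvec']))[0];print(n,-R.T@np.array(c['tvec']),R[2])
    if n=='wrist':continue
    for t in ['cup_large','cup_medium','cup_small','lid','mat_green','mat_grey','detergent','stain_can','brush']:
        print(n,t,[(np.round(ray(c,d['xy'],0)[:2],3),np.round(d['xy']),round(d['p'],2)) for d in place_of(n,t)])
E
```

```text
pics
{'time_s': 0.0, 'joint_positions': array([ 55.4894,  30.2793,  82.1561,  -0.0031,  67.6881, -10.2278]), 'qvel': array([-0.0331,  0.016 , -0.0461,  0.0112,  0.0558, -0.0952]), 'tau': array([  0.0002, -44.0046, -17.6588,   0.0632,   0.0582,  -0.0001]), 'position': array([0.2566, 0.5691, 0.2216]), 'tcp_rot': array([[ 0.4112,  0.9115, -0.0012],
       [ 0.9115, -0.4112, -0.0018],
       [-0.0021, -0.0003, -1.    ]]), 'force': array([ 0.3983, -0.6892, -0.6389]), 'moment': array([0.0456, 0.0274, 0.0848]), 'opening': 0.9986572424903671}
scene [1.2753 0.3222 0.7635] [-0.6596 -0.3136 -0.6831]
scene cup_large [(array([0.444, 0.262]), array([398., 219.]), 0.94)]
scene cup_medium [(array([ 0.454, -0.257]), array([225., 170.]), 0.87)]
scene cup_small [(array([0.56 , 0.239]), array([377., 247.]), 0.82), (array([0.604, 0.33 ]), array([410., 272.]), 0.72), (array([0.672, 0.272]), array([378., 285.]), 0.72)]
scene lid [(array([ 0.593, -0.333]), array([176., 191.]), 0.61)]
scene mat_green [(array([ 0.614, -0.063]), array([258., 224.]), 0.58)]
scene mat_grey [(array([0.445, 0.067]), array([328., 1
[... 589 characters left out ...]
57, 0.221]), array([201., 219.]), 0.85), (array([0.594, 0.318]), array([169., 207.]), 0.68), (array([0.677, 0.267]), array([187., 180.]), 0.67)]
top lid [(array([ 0.612, -0.337]), array([386., 200.]), 0.53), (array([0.385, 0.431]), array([128., 278.]), 0.15)]
top mat_green [(array([ 0.609, -0.068]), array([297., 202.]), 0.71)]
top mat_grey [(array([0.453, 0.064]), array([254., 254.]), 0.81)]
top detergent [(array([0.394, 0.423]), array([131., 275.]), 0.64)]
top stain_can [(array([ 0.376, -0.41 ]), array([414., 279.]), 0.57)]
top brush [(array([0.783, 0.017]), array([269., 146.]), 0.86), (array([0.594, 0.328]), array([165., 207.]), 0.28)]
wrist [0.1972 0.5957 0.3852] [ 0.221  -0.0989 -0.9703]
```

View pics/scene0.png

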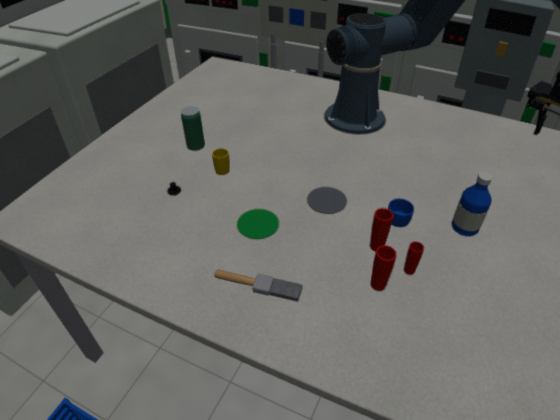

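View pics/top0.png

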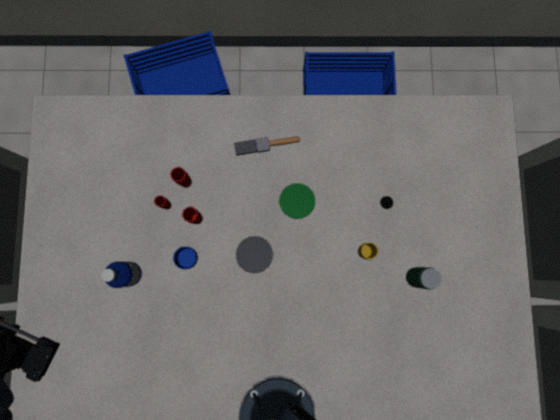

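View pics/wrist0.png

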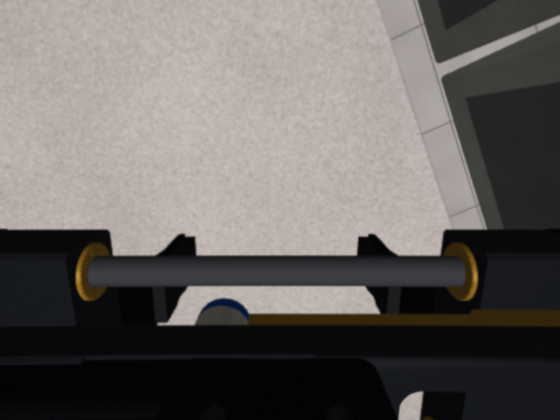

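The scene shows the blue cup at (400,212), the yellow at (221,162), the lid at (174,188) and the green mat at (258,223). Three red cups stand at (381,230), (383,268) and (414,258). The one at (414,258) looks smaller. I'll fit silhouettes to get size and position.

```bash
cat >> h.py <<'E'
from scipy.optimize import least_squares
def circ(x,y,z,r):
    a=np.linspace(0,2*np.pi,48,endpoint=False); return np.c_[x+r*np.cos(a),y+r*np.sin(a),np.full(48,z)]
PROF={'cup_large':[(0,.03),(.016,.033),(.046,.033)],'cup_medium':[(0,.0215),(.036,.0245),(.066,.0245)],
 'cup_small':[(0,.0135),(.054,.0165),(.084,.0165)],'lid':[(0,.01),(.01,.02),(.015,.02),(.015,.009),(.037,.009)],'mat':[(0,.055),(.004,.055)]}
def sil(c,prof,x,y,z0=0,k=1):
    S=8;off=None;m=np.zeros((420*2,560*2),np.uint8)
    # supersampled 4x in local window
    pts=[proj(c,circ(x,y,z0+z*k,r*k)) for z,r in prof]
    al=np.vstack(pts);o=np.floor(al.min(0))-2;w=np.ceil(al.max(0))+2-o
    m=np.zeros((int(w[1]*S),int(w[0]*S)),np.uint8)
    for a,b in zip(pts[:-1],pts[1:]):
        h=cv2.convexHull(np.vstack([a,b]).astype(np.float32))[:,0]
        cv2.fillConvexPoly(m,np.round(((h-o+.5)*S-.5)*16).astype(int),1,shift=4)
    ys,xs=np.nonzero(m)
    return len(xs)/S/S,(xs.mean()+.5)/S-.5+o[0],(ys.mean()+.5)/S-.5+o[1]
def mask(img,kind):
    h=cv2.cvtColor(img,cv2.COLOR_BGR2HSV);H,Sx,V=h[...,0],h[...,1],h[...,2]
    return {'red':((H<8)|(H>172))&(Sx>130)&(V>40),'blue':(H>105)&(H<128)&(Sx>140)&(V>40),'yellow':(H>18)&(H<34)&(Sx>130)&(V>40),
     'green':(H>50)&(H<75)&(Sx>150)&(V>60),'black':(V<45)}[kind].astype(np.uint8)
def blobs(m,xy,rad):
    n,l,st,ce=cv2.connectedComponentsWithStats(m)
    return [(st[i,4],*ce[i]) for i in range(1,n) if st[i,4]>15 and np.hypot(*(ce[i]-xy))<rad]
def fit(c,prof,b,x0,z0=0):
    f=lambda p: np.array(sil(c,prof,p[0],p[1],z0)[1:])-b[1:]
    r=least_squares(f,x0,diff_step=2e-3,x_scale=.1)
    return r.x, b[0]/sil(c,prof,*r.x,z0)[0]
E
python3 - <<'E'
from h import *
np.set_printoptions(precision=4,suppress=True)
for n in ['scene','top']:
    c=cam(n);print(n,c['fx'])
    for t,col,x0 in [('cup_large','blue',(.445,.258)),('cup_medium','yellow',(.455,-.262)),('cup_small','red',(.56,.23)),('cup_small','red',(.597,.32)),('cup_small','red',(.675,.27)),('mat','green',(.61,-.065)),('lid','black',(.6,-.335))]:
        uv=proj(c,[[*x0,PROF[t][-1][0]/2]])[0]
        for b in blobs(mask(c['image'],col),uv,13):
            p,a=fit(c,PROF[t],b,x0); print(t,np.round(b,1),p,'area ratio %.2f'%a)
E
```

```text
scene 418.7704971246711
cup_large [501.  400.8 211.5] [0.4388 0.2641] area ratio 0.75
cup_medium [356.  220.8 160.8] [ 0.4579 -0.2639] area ratio 0.85
cup_small [389.  413.3 256.7] [0.5994 0.3273] area ratio 0.82
mat [919.  257.5 223.6] [ 0.612  -0.0636] area ratio 0.87
lid [108.  173.4 189.1] [ 0.6045 -0.3315] area ratio 0.71
top 421.9235379465548
cup_large [365.  185.5 257.4] [0.4437 0.2578] area ratio 0.77
cup_medium [237.  367.9 250.6] [ 0.4585 -0.2662] area ratio 0.81
cup_small [113.  191.2 214.8] [0.5641 0.2399] area ratio 0.70
cup_small [ 56.  161.  201.4] [0.6038 0.3278] area ratio 0.30
cup_small [ 98.  178.8 175.4] [0.6799 0.2787] area ratio 0.54
mat [878.  296.9 200.7] [ 0.6115 -0.0665] area ratio 0.84
lid [107.  386.3 202.1] [ 0.6041 -0.3347] area ratio 0.73
```

```bash
python3 - <<'E'
from h import *
a=cv2.imread('pics/scene0.png')[190:310,350:450];b=cv2.imread('pics/top0.png')[155:235,145:225]
a=cv2.resize(a,(400,480),interpolation=cv2.INTER_CUBIC);b=cv2.resize(b,(400,400),interpolation=cv2.INTER_CUBIC)
o=np.zeros((480,800,3),np.uint8);o[:,:400]=a;o[:400,400:]=b;cv2.imwrite('pics/z.png',o)
c=cam('scene')
n,l,st,ce=cv2.connectedComponentsWithStats(mask(c['image'],'red'))
for i in range(1,n):
  if st[i,4]>100: print(st[i],ce[i])
for x in [(.56,.238),(.6,.327),(.677,.277)]:
  print(sil(c,PROF['cup_small'],*x), sil(c,PROF['cup_small'],*x,k=1.2))
E
```

```text
[ 371  208   25   82 1390] [381.55107914 248.68489209]
[405 242  19  32 390] [413.23589744 256.69487179]
(428.234375, np.float64(379.73018070201044), np.float64(233.32249288502936)) (625.734375, np.float64(380.3907330761355), np.float64(230.45828183134816))
(471.9375, np.float64(413.07368229373594), np.float64(256.8218075420474)) (689.703125, np.float64(414.0136905031603), np.float64(253.95397561224257))
(489.890625, np.float64(382.5638276241508), np.float64(274.1107370108124)) (717.140625, np.float64(383.3244261607513), np.float64(271.23391098546745))
```

View pics/z.png

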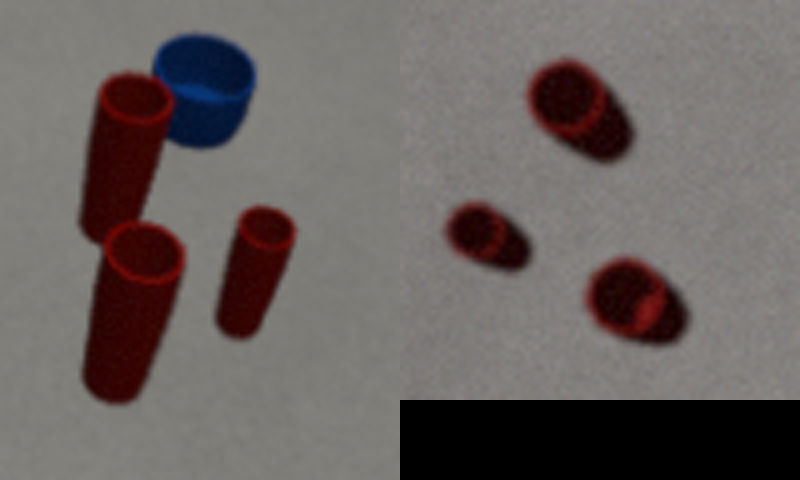

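The slim red cup at scene (414,258) / top (161,203) is the right one. The other two are clearly bigger. Next I'll refine the positions with a background-difference mask.

```bash
cat >> h.py <<'E'
def bmask(img,uv,rad=24,thr=28):
    w=img.astype(float); y,x=np.mgrid[:420,:560]; d=np.hypot(x-uv[0],y-uv[1])
    ring=(d<rad+8)&(d<1e9); bg=np.median(w[(d>rad-2)&(d<rad+8)],axis=0)
    m=(np.abs(cv2.GaussianBlur(w,(0,0),.6)-bg).max(2)>thr)
    return m.astype(np.uint8)
def locate(c,t,x0,rad=24,z0=0,thr=28):
    uv=proj(c,[[*x0,z0+PROF[t][-1][0]/2]])[0]
    bs=blobs(bmask(c['image'],uv,rad,thr),uv,rad*.6)
    if not bs: return None
    b=max(bs); return (*fit(c,PROF[t],b,x0,z0),)
E
python3 - <<'E'
from h import *
np.set_printoptions(precision=4,suppress=True)
for n in ['scene','top']:
    c=cam(n)
    for t,x0,r in [('cup_large',(.443,.259),28),('cup_medium',(.457,-.264),26),('cup_small',(.60,.327),24),('mat',(.61,-.065),34),('lid',(.6,-.335),18)]:
        print(n,t,[locate(c,t,x0,r,thr=q) for q in (25,40)])
E
```

```text
scene cup_large [None, None]
scene cup_medium [(array([ 0.4586, -0.2632]), np.float64(1.0329506485761144)), (array([ 0.4583, -0.2632]), np.float64(0.9859743360190988))]
scene cup_small [(array([0.6015, 0.327 ]), np.float64(1.0465461993326945)), (array([0.6008, 0.327 ]), np.float64(0.9801534797565493))]
scene mat [(array([ 0.6119, -0.0634]), np.float64(1.0179656577843827)), (array([ 0.612 , -0.0633]), np.float64(0.9693119825900275))]
scene lid [(array([ 0.6039, -0.3319]), np.float64(1.06172076249356)), (array([ 0.6044, -0.3318]), np.float64(0.9114551083591331))]
top cup_large [(array([0.4438, 0.2591]), np.float64(1.0744015098837787)), (array([0.4438, 0.2593]), np.float64(1.0117319546629548))]
top cup_medium [(array([ 0.4584, -0.2656]), np.float64(1.0845130845130846)), (array([ 0.4584, -0.2655]), np.float64(0.9815003485441579))]
top cup_small [(array([0.6016, 0.3241]), np.float64(1.118308898738493)), (array([0.6018, 0.3241]), np.float64(0.9965115289713264))]
top mat [(array([ 0.612 , -0.0662]), np.float64(1.0477633889047284)), (array([ 0.6121, -0.0661]), np.float64(0.9950923744203148))]
top lid [(array([ 0.6041, -0.3345]), np.float64(1.1283256758200662)), (array([ 0.6042, -0.3346]), np.float64(1.0053430220132507))]
```

```bash
cat > plan.py <<'E'
import sys
from h import *
def plan(x,y,z,yaw=None,maxs=40):
    s=bot.read_state();R=np.array(s['tcp_rot']);p=np.array(s['position'])
    cur=np.degrees(np.arctan2(R[1,0],R[0,0])); 
    d=np.array([x,y,z])-p
    turn=0 if yaw is None else -(np.radians(((yaw-cur+90)%180)-90))
    n=max(1,int(np.ceil(max(np.linalg.norm(d)/(maxs/1e3),abs(turn)/.12))))
    print('t%.2f pos %s yaw %.1f tilt %.2f deg F %s open %.3f'%(s['time_s'],np.round(p,4),cur,np.degrees(np.arccos(-R[2,2])),np.round(s['force'],1),s['opening']),'n',n)
    Rk=R.copy();out=[]
    for k in range(n):
        v=Rk.T@d/n*1000; a=turn/n
        out.append([[float(round(q,1)) for q in v],round(a,3)])
        c,s_=np.cos(a),np.sin(a);Rk=Rk@np.array([[c,-s_,0],[s_,c,0],[0,0,1]])
    for o in out: print(o)
a=[None if v=='-' else float(v) for v in sys.argv[1:]]
plan(*a)
E
python3 plan.py .4438 .2605 .2 50 40
```

```text
t1.30 pos [0.257  0.5697 0.2226] yaw 65.7 tilt 0.00 deg F [ 0.1 -0.3  0.5] open 0.998 n 10
[[-20.5, 29.7, 2.3], np.float64(0.027)]
[[-19.7, 30.3, 2.3], np.float64(0.027)]
[[-18.8, 30.8, 2.3], np.float64(0.027)]
[[-18.0, 31.3, 2.3], np.float64(0.027)]
[[-17.1, 31.8, 2.3], np.float64(0.027)]
[[-16.2, 32.3, 2.3], np.float64(0.027)]
[[-15.4, 32.7, 2.3], np.float64(0.027)]
[[-14.5, 33.1, 2.3], np.float64(0.027)]
[[-13.5, 33.5, 2.3], np.float64(0.027)]
[[-12.6, 33.9, 2.3], np.float64(0.027)]
```

>>> send_rows:
  motion:
    - [[-20,30,2],0.027]
    - [[-20,30,2],0.027]
    - [[-19,31,2],0.027]
    - [[-18,31,2],0.027]
    - [[-17,32,2],0.027]

```text
time_s: 1.72
position: [0.3503, 0.4182, 0.2124]
tcp_rot: [[0.524, 0.852, 0.003], [0.852, -0.524, 0.008], [0.008, -0.002, -1.0]]
force: [0.2, 0.7, -0.2]
opening: 0.998
```

>>> send_rows:
  motion:
    - [[-16,32,2],0.027]
    - [[-15,33,2],0.027]
    - [[-14,33,2],0.027]
    - [[-13,33,2],0.027]
    - [[-12,34,2],0.027]

```text
time_s: 2.13
position: [0.4496, 0.2593, 0.2022]
tcp_rot: [[0.638, 0.77, 0.006], [0.77, -0.638, 0.009], [0.011, -0.002, -1.0]]
force: [0.1, 1.0, -0.2]
opening: 1.001
```

```bash
python3 plan.py .4438 .2605 .12 50 40
```

```text
t2.13 pos [0.4496 0.2593 0.2022] yaw 50.4 tilt 0.64 deg F [ 0.1  1.  -0.2] open 1.001 n 3
[[-1.2, -1.7, 27.4], np.float64(0.002)]
[[-1.2, -1.7, 27.4], np.float64(0.002)]
[[-1.2, -1.7, 27.4], np.float64(0.002)]
```

>>> send_rows:
  motion:
    - [[-1,-2,27],0]
    - [[-1,-2,27],0]
    - [[-1,-2,27],0]
    - [[0,0,0],0]
    - [[0,0,0],0]

```text
time_s: 2.55
position: [0.4546, 0.254, 0.1215]
tcp_rot: [[0.649, 0.76, 0.019], [0.76, -0.649, 0.01], [0.02, 0.007, -1.0]]
force: [-0.6, 0.6, 0.7]
opening: 1.001
```

```bash
python3 plan.py .4438 .2605 .022 50 20; python3 - <<'E'
from h import *
c=cam('wrist');im=c['image'].copy()
for z,r in PROF['cup_large']:
    for u in proj(c,circ(.4438,.2605,z,r)): 
        if abs(u).max()<2000: cv2.circle(im,tuple(int(q) for q in np.round(u)),1,(0,255,255),-1)
cv2.imwrite('pics/w1.png',im)
E
```

```text
t2.55 pos [0.4546 0.254  0.1215] yaw 49.5 tilt 1.21 deg F [-0.6  0.6  0.7] open 1.001 n 6
[[-0.7, -2.2, 16.6], np.float64(-0.001)]
[[-0.7, -2.2, 16.6], np.float64(-0.001)]
[[-0.7, -2.2, 16.6], np.float64(-0.001)]
[[-0.7, -2.2, 16.6], np.float64(-0.001)]
[[-0.7, -2.2, 16.6], np.float64(-0.001)]
[[-0.7, -2.2, 16.6], np.float64(-0.001)]
```

View pics/w1.png

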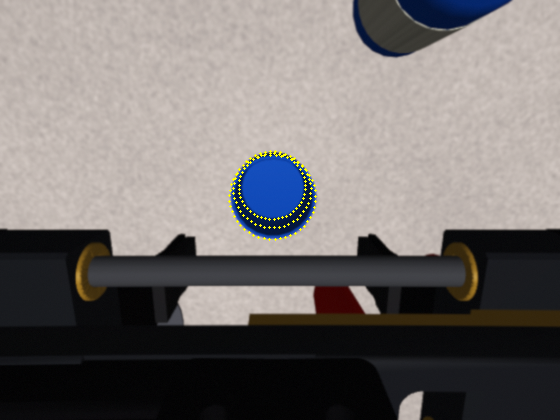

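The wrist view shows the blue cup at (273,190). The overlay matches it, and it lies centred between the fingers in the jaw direction. The TCP has drifted about 13 mm, so I'll correct that while descending slowly.

>>> send_rows:
  motion:
    - [[-2,-7,10],0]
    - [[-2,-6,12],0]
    - [[0,0,10],0]
    - [[0,0,5],0]
    - [[0,0,0],0]

```text
time_s: 3.02
position: [0.4476, 0.2632, 0.0902]
tcp_rot: [[0.646, 0.763, 0.032], [0.763, -0.647, 0.015], [0.032, 0.015, -0.999]]
force: [-0.7, 0.5, -0.1]
opening: 0.998
```

```bash
python3 plan.py .4438 .2605 .022 50 20
```

```text
t3.02 pos [0.4476 0.2632 0.0902] yaw 49.7 tilt 2.03 deg F [-0.7  0.5 -0.1] open 0.998 n 4
[[-1.7, -0.5, 17.0], np.float64(-0.001)]
[[-1.7, -0.6, 17.0], np.float64(-0.001)]
[[-1.7, -0.6, 17.0], np.float64(-0.001)]
[[-1.7, -0.6, 17.0], np.float64(-0.001)]
```

>>> send_rows:
  motion:
    - [[0,0,0],0]
    - [[0,0,0],0]
    - [[0,0,0],0]
    - [[0,0,0],0]
    - [[0,0,0],0]

```text
time_s: 3.43
position: [0.4506, 0.2641, 0.093]
tcp_rot: [[0.646, 0.763, 0.038], [0.763, -0.646, 0.017], [0.037, 0.019, -0.999]]
force: [0.5, -0.4, 0.2]
opening: 1.001
```

```bash
cat >> plan.py <<'E'
s=bot.read_state();print('q',np.round(s['joint_positions'],2),'sum235 %.2f'%(s['joint_positions'][[1,2,4]].sum()),'qv',np.round(s['qvel'],2))
E
python3 plan.py .4438 .2605 .022 50 24
```

```text
t3.43 pos [0.4506 0.2641 0.093 ] yaw 49.8 tilt 2.39 deg F [ 0.5 -0.4  0.2] open 1.001 n 3
[[-3.3, -1.4, 23.5], np.float64(-0.001)]
[[-3.3, -1.4, 23.5], np.float64(-0.001)]
[[-3.3, -1.4, 23.5], np.float64(-0.001)]
q [ 17.97  33.17 105.09   0.35  39.36 -32.04] sum235 177.62 qv [-0.07 -0.4  -0.29 -0.01  0.12 -0.02]
```

>>> send_rows:
  motion:
    - [[-4,-2,24],0]
    - [[-4,-2,24],0]
    - [[-3,-2,21],0]
    - [[0,0,2],0]
    - [[0,0,0],0]

```text
time_s: 3.85
position: [0.446, 0.2618, 0.0222]
tcp_rot: [[0.646, 0.762, 0.048], [0.762, -0.647, 0.02], [0.046, 0.024, -0.999]]
force: [1.1, 0.3, 0.4]
opening: 0.999
```

```bash
python3 plan.py .4438 .2605 .022 50 24
```

```text
t3.85 pos [0.446  0.2618 0.0222] yaw 49.7 tilt 2.97 deg F [1.1 0.3 0.4] open 0.999 n 1
[[-2.4, -0.8, 0.1], np.float64(-0.004)]
q [ 17.88  40.54 108.03   0.47  28.47 -32.24] sum235 177.04 qv [-0.16  1.39  0.67  0.06  0.14 -0.15]
```

>>> send_rows:
  motion:
    - [[-2,-1,0],0]
    - [[0,0,0],0]
    - [[0,0,1],0]
    - [[0,0,0],0]
    - [[0,0,0],0]
  gripper: 1

```text
time_s: 4.27
position: [0.4465, 0.2617, 0.0247]
tcp_rot: [[0.645, 0.762, 0.054], [0.762, -0.647, 0.022], [0.051, 0.027, -0.998]]
force: [0.1, -0.3, -0.8]
opening: 0.738
```

```bash
python3 plan.py .4438 .2605 .14 50 24; python3 plan.py .612 -.0648 .14 -
```

```text
t4.27 pos [0.4465 0.2617 0.0247] yaw 49.8 tilt 3.33 deg F [ 0.1 -0.3 -0.8] open 0.738 n 5
[[0.7, 0.4, -23.0], np.float64(-0.001)]
[[0.7, 0.4, -23.0], np.float64(-0.001)]
[[0.6, 0.4, -23.0], np.float64(-0.001)]
[[0.6, 0.4, -23.0], np.float64(-0.001)]
[[0.6, 0.4, -23.0], np.float64(-0.001)]
q [ 17.85  40.22 108.21   0.48  28.25 -32.28] sum235 176.68 qv [ 0.03 -0.8  -0.21  0.01  0.1   0.08]
t4.27 pos [0.4465 0.2617 0.0247] yaw 49.8 tilt 3.33 deg F [ 0.1 -0.3 -0.8] open 0.738 n 10
[[-13.6, 34.0, -11.3], 0.0]
[[-13.6, 34.0, -11.3], 0.0]
[[-13.6, 34.0, -11.3], 0.0]
[[-13.6, 34.0, -11.3], 0.0]
[[-13.6, 34.0, -11.3], 0.0]
[[-13.6, 34.0, -11.3], 0.0]
[[-13.6, 34.0, -11.3], 0.0]
[[-13.6, 34.0, -11.3], 0.0]
[[-13.6, 34.0, -11.3], 0.0]
[[-13.6, 34.0, -11.3], 0.0]
q [ 17.85  40.22 108.21   0.48  28.25 -32.28] sum235 176.68 qv [ 0.03 -0.8  -0.21  0.01  0.1   0.08]
```

>>> send_rows:
  motion:
    - [[0,0,-15],0]
    - [[0,0,-30],0]
    - [[0,0,-35],0]
    - [[0,0,-30],0]
    - [[-10,25,0],0]

```text
time_s: 4.68
position: [0.4504, 0.2373, 0.1385]
tcp_rot: [[0.643, 0.765, 0.049], [0.765, -0.644, 0.021], [0.048, 0.024, -0.999]]
force: [1.2, 0.4, 0.0]
opening: 0.746
```

```bash
python3 plan.py .612 -.0648 .12 -;python3 - <<'E'
from h import *
cv2.imwrite('pics/w2.png',cam('wrist')['image'])
E
```

```text
t4.68 pos [0.4504 0.2373 0.1385] yaw 50.0 tilt 3.06 deg F [1.2 0.4 0. ] open 0.746 n 9
[[-14.2, 35.3, 2.2], 0.0]
[[-14.2, 35.3, 2.2], 0.0]
[[-14.2, 35.3, 2.2], 0.0]
[[-14.2, 35.3, 2.2], 0.0]
[[-14.2, 35.3, 2.2], 0.0]
[[-14.2, 35.3, 2.2], 0.0]
[[-14.2, 35.3, 2.2], 0.0]
[[-14.2, 35.3, 2.2], 0.0]
[[-14.2, 35.3, 2.2], 0.0]
q [ 14.91  27.66 105.57   0.66  43.74 -35.48] sum235 176.98 qv [-41.28   1.38   1.7   -0.31  -3.03 -42.58]
```

View pics/w2.png

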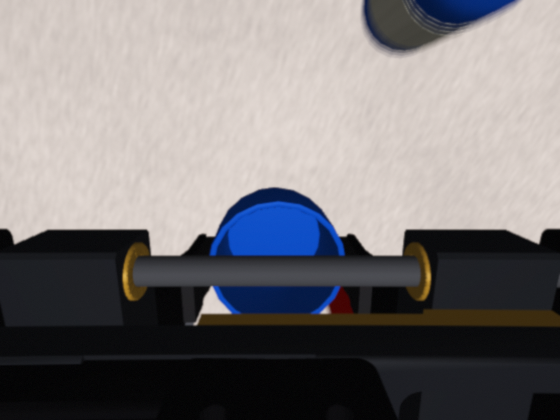

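The wrist view shows the blue cup held between the fingers, rim centred near (277,260). Now to the mat.

>>> send_rows:
  motion:
    - [[-14,35,2],0]
    - [[-14,35,2],0]
    - [[-14,35,2],0]
    - [[-14,35,2],0]
    - [[-14,35,2],0]

```text
time_s: 5.15
position: [0.5433, 0.066, 0.1321]
tcp_rot: [[0.635, 0.77, 0.055], [0.771, -0.637, 0.02], [0.051, 0.03, -0.998]]
force: [-0.6, 0.6, -0.7]
opening: 0.741
```

>>> send_rows:
  motion:
    - [[-14,35,4],0]
    - [[-14,35,4],0]
    - [[-14,30,10],0]
    - [[-5,12,16],0]
    - [[0,0,20],0]

```text
time_s: 5.57
position: [0.6134, -0.0567, 0.0825]
tcp_rot: [[0.641, 0.764, 0.073], [0.765, -0.644, 0.013], [0.056, 0.048, -0.997]]
force: [-0.1, 0.7, -1.9]
opening: 0.743
```

```bash
python3 plan.py .613 -.0648 .04 -
```

```text
t5.57 pos [ 0.6134 -0.0567  0.0825] yaw 50.0 tilt 4.24 deg F [-0.1  0.7 -1.9] open 0.743 n 2
[[-4.4, 1.4, 21.1], 0.0]
[[-4.4, 1.4, 21.1], 0.0]
q [-16.62  38.7   93.07   2.69  44.47 -68.44] sum235 176.24 qv [ -1.12  22.38   4.11   1.2  -28.02  -0.99]
```

>>> send_rows:
  motion:
    - [[-5,3,22],0]
    - [[-3,1,20],0]
    - [[0,0,8],0]
    - [[0,0,2],0]
    - [[0,0,0],0]

```text
time_s: 5.98
position: [0.6163, -0.0688, 0.0289]
tcp_rot: [[0.645, 0.76, 0.074], [0.762, -0.648, 0.012], [0.057, 0.048, -0.997]]
force: [-0.7, 0.7, -1.1]
opening: 0.737
```

```bash
python3 plan.py .6145 -.064 .0285 -
```

```text
t5.98 pos [ 0.6163 -0.0688  0.0289] yaw 49.7 tilt 4.27 deg F [-0.7  0.7 -1.1] open 0.737 n 1
[[2.4, -4.5, 0.3], 0.0]
q [-17.64  43.75  93.64   3.07  38.84 -69.63] sum235 176.23 qv [ 0.04 -0.8  -0.61  0.11  0.72  0.11]
```

>>> send_rows:
  motion:
    - [[2,-4,-1],0]
    - [[1,-2,0],0]
    - [[0,0,1],0]
    - [[0,0,1],0]
    - [[0,0,0],0]

```text
time_s: 6.4
position: [0.6137, -0.0606, 0.0295]
tcp_rot: [[0.644, 0.761, 0.075], [0.763, -0.647, 0.012], [0.057, 0.05, -0.997]]
force: [-0.2, -0.3, -1.0]
opening: 0.746
```

```bash
python3 plan.py .6145 -.064 .0285 -; python3 - <<'E'
from h import *
c=cam('scene');cv2.imwrite('pics/s2.png',cv2.resize(c['image'][150:290,180:340],(640,560)))
E
```

```text
t6.40 pos [ 0.6137 -0.0606  0.0295] yaw 49.8 tilt 4.36 deg F [-0.2 -0.3 -1. ] open 0.746 n 1
[[-2.2, 2.8, 1.0], 0.0]
q [-16.96  43.5   94.24   3.05  38.38 -69.02] sum235 176.11 qv [ 0.41 -0.24  0.11 -0.13 -0.05  0.07]
```

View pics/s2.png

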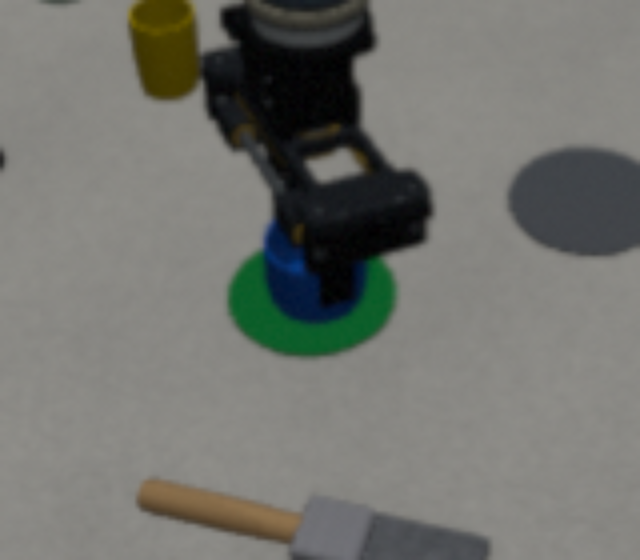

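The blue cup is over the middle of the mat, within about 4 mm. Releasing.

>>> send_rows:
  motion:
    - [[0,0,1],0]
    - [[0,0,0],0]
    - [[0,0,0],0]
    - [[0,0,0],0]
    - [[0,0,0],0]
  gripper: 0

```text
time_s: 6.87
position: [0.6143, -0.0608, 0.0285]
tcp_rot: [[0.644, 0.761, 0.076], [0.763, -0.647, 0.011], [0.058, 0.051, -0.997]]
force: [-1.1, 0.3, 0.5]
opening: 0.975
```

>>> send_rows:
  motion:
    - [[0,0,-20],0]
    - [[0,0,-40],0]
    - [[0,0,-40],0]
    - [[0,0,-40],0]
    - [[0,0,-20],0]

```text
time_s: 7.28
position: [0.5981, -0.0621, 0.1865]
tcp_rot: [[0.646, 0.761, 0.06], [0.762, -0.648, 0.016], [0.051, 0.035, -0.998]]
force: [0.9, 0.3, -0.5]
opening: 1.0
```

```bash
python3 plan.py .4585 -.2644 .15 -28; python3 - <<'E'
from h import *
for n in ['scene','top']:
    c=cam(n);cv2.imwrite(f'pics/{n}3.png',c['image'])
c=cam('wrist');cv2.imwrite('pics/w3.png',c['image'])
E
```

```text
t7.28 pos [ 0.5981 -0.0621  0.1865] yaw 49.7 tilt 3.55 deg F [ 0.9  0.3 -0.5] open 1.000 n 12
[[-20.5, 2.0, 2.1], np.float64(0.113)]
[[-20.2, 4.3, 2.1], np.float64(0.113)]
[[-19.5, 6.5, 2.1], np.float64(0.113)]
[[-18.7, 8.7, 2.1], np.float64(0.113)]
[[-17.6, 10.7, 2.1], np.float64(0.113)]
[[-16.3, 12.6, 2.1], np.float64(0.113)]
[[-14.7, 14.4, 2.1], np.float64(0.113)]
[[-13.0, 16.0, 2.1], np.float64(0.113)]
[[-11.1, 17.3, 2.1], np.float64(0.113)]
[[-9.1, 18.5, 2.1], np.float64(0.113)]
[[-7.0, 19.4, 2.1], np.float64(0.113)]
[[-4.7, 20.0, 2.1], np.float64(0.113)]
q [-17.56  29.58  90.31   2.28  57.14 -68.41] sum235 177.03 qv [ -1.03 -17.77  -9.17  -0.84  29.25   0.59]
```

View pics/w3.png

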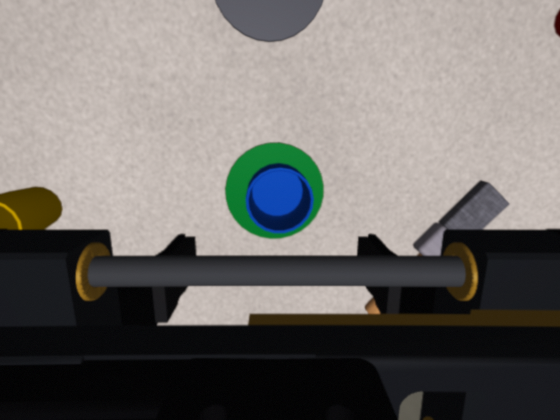

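View pics/scene3.png

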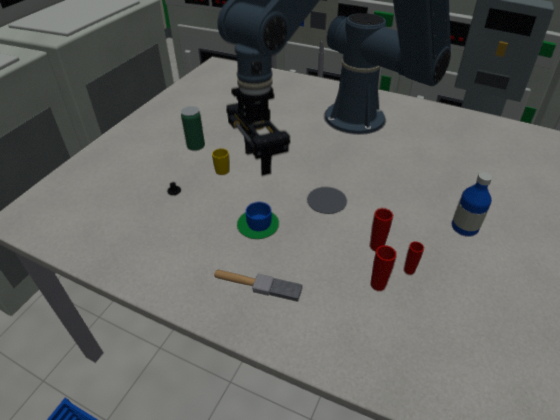

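Blue cup stands in the mat at wrist (280,197), mat at (274,190). Next the yellow cup, keeping the same yaw (the jaw axis is tangential there).

```bash
python3 - <<'E'
from h import *
for n in ['scene','top']:
    c=cam(n)
    for thr in (1,):
        uv=proj(c,[[.612,-.065,.025]])[0]
        for b in blobs(mask(c['image'],'blue'),uv,14): print(n,b,fit(c,PROF['cup_large'],b,(.612,-.065),.004))
E
python3 plan.py .4585 -.2644 .14 -
```

```text
scene (np.int32(571), np.float64(258.29772329246936), np.float64(215.58493870402802)) (array([ 0.61091908, -0.06059119]), np.float64(0.8406330511593669))
top (np.int32(101), np.float64(291.8811881188119), np.float64(204.14851485148515)) (array([ 0.59579908, -0.04962797]), np.float64(0.2340333091962346))
t7.53 pos [ 0.5956 -0.0613  0.181 ] yaw 49.7 tilt 3.17 deg F [-0.2 -0.3  0.2] open 0.997 n 7
[[-35.0, 3.7, 4.3], 0.0]
[[-35.0, 3.7, 4.3], 0.0]
[[-35.0, 3.7, 4.3], 0.0]
[[-35.0, 3.7, 4.3], 0.0]
[[-35.0, 3.7, 4.3], 0.0]
[[-35.0, 3.7, 4.3], 0.0]
[[-35.0, 3.7, 4.3], 0.0]
q [-17.55  29.97  90.62   2.28  56.91 -68.42] sum235 177.50 qv [0.14 1.42 0.77 0.03 0.06 0.06]
```

>>> send_rows:
  motion:
    - [[-35,4,4],0]
    - [[-35,4,4],0]
    - [[-35,4,4],0]
    - [[-35,4,4],0]
    - [[-35,4,4],0]

```text
time_s: 7.95
position: [0.496, -0.2031, 0.1437]
tcp_rot: [[0.636, 0.77, 0.043], [0.77, -0.637, 0.028], [0.049, 0.015, -0.999]]
force: [0.3, -0.5, 0.3]
opening: 0.996
```

>>> send_rows:
  motion:
    - [[-35,4,4],0]
    - [[-26,2,10],0]
    - [[-8,0,12],0]
    - [[0,0,15],0]
    - [[0,0,0],0]

```text
time_s: 8.37
position: [0.4467, -0.2633, 0.0872]
tcp_rot: [[0.644, 0.764, 0.027], [0.763, -0.645, 0.04], [0.048, -0.006, -0.999]]
force: [-1.0, 0.7, -0.4]
opening: 0.998
```

```bash
python3 plan.py .4585 -.2644 .047 - 30; python3 - <<'E'
from h import *
c=cam('wrist');im=c['image'].copy()
for z,r in PROF['cup_medium']:
    for u in proj(c,circ(.4585,-.2644,z,r)): 
        if abs(u).max()<2000: cv2.circle(im,tuple(int(q) for q in np.round(u)),1,(255,0,255),-1)
cv2.imwrite('pics/w4.png',im)
E
```

```text
t8.37 pos [ 0.4467 -0.2633  0.0872] yaw 49.8 tilt 2.77 deg F [-1.   0.7 -0.4] open 0.998 n 2
[[2.4, 5.0, 20.2], 0.0]
[[2.4, 5.0, 20.2], 0.0]
q [-44.53  34.19 104.09   4.04  42.32 -97.36] sum235 180.60 qv [-1.78  0.11  0.05 -0.15  1.33 -0.27]
```

View pics/w4.png

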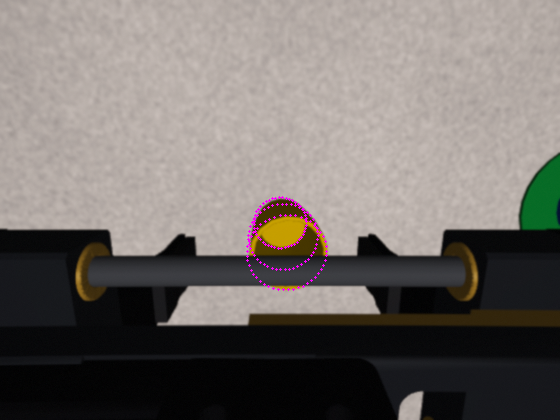

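The yellow cup's overlay fits at (286,245), and it lies between the fingers. Descending to grasp.

>>> send_rows:
  motion:
    - [[3,5,14],0]
    - [[2,5,18],0]
    - [[0,0,8],0]
    - [[0,0,1],0]
    - [[0,0,0],0]

```text
time_s: 8.83
position: [0.4592, -0.2616, 0.0445]
tcp_rot: [[0.642, 0.766, 0.023], [0.765, -0.642, 0.044], [0.048, -0.01, -0.999]]
force: [-0.4, 0.1, -0.2]
opening: 1.004
```

```bash
python3 plan.py .4585 -.2644 .047 - 30
```

```text
t8.83 pos [ 0.4592 -0.2616  0.0445] yaw 50.0 tilt 2.84 deg F [-0.4  0.1 -0.2] open 1.004 n 1
[[-2.4, 1.3, -2.6], 0.0]
q [-43.42  39.12 103.62   4.43  38.1  -96.95] sum235 180.84 qv [ 0.61  0.42  0.28  0.05  0.42 -0.03]
```

>>> send_rows:
  motion:
    - [[-2,1,-2],0]
    - [[0,0,0],0]
    - [[0,0,0],0]
    - [[0,0,0],0]
    - [[0,0,0],0]
  gripper: 1

```text
time_s: 9.25
position: [0.4592, -0.2638, 0.0495]
tcp_rot: [[0.64, 0.768, 0.026], [0.766, -0.641, 0.041], [0.048, -0.007, -0.999]]
force: [-0.6, -0.3, -0.6]
opening: 0.712
```

>>> send_rows:
  motion:
    - [[0,0,0],0]
    - [[0,0,-15],0]
    - [[0,0,-30],0]
    - [[0,0,-40],0]
    - [[0,0,-35],0]

```text
time_s: 9.67
position: [0.4518, -0.2652, 0.1666]
tcp_rot: [[0.641, 0.767, 0.012], [0.766, -0.641, 0.054], [0.049, -0.026, -0.998]]
force: [-0.3, -0.8, -0.9]
opening: 0.536
```

```bash
python3 plan.py .612 -.062 .16 - 40;python3 - <<'E'
from h import *
cv2.imwrite('pics/w5.png',cam('wrist')['image'])
E
```

```text
t9.67 pos [ 0.4518 -0.2652  0.1666] yaw 50.0 tilt 3.19 deg F [-0.3 -0.8 -0.9] open 0.536 n 7
[[36.9, -1.0, 2.8], 0.0]
[[36.9, -1.0, 2.8], 0.0]
[[36.9, -1.0, 2.8], 0.0]
[[36.9, -1.0, 2.8], 0.0]
[[36.9, -1.0, 2.8], 0.0]
[[36.9, -1.0, 2.8], 0.0]
[[36.9, -1.0, 2.8], 0.0]
q [-44.27  27.39  99.09   3.3   55.25 -96.26] sum235 181.73 qv [ -2.44 -36.15 -20.91  -2.79  59.56   2.24]
```

View pics/w5.png

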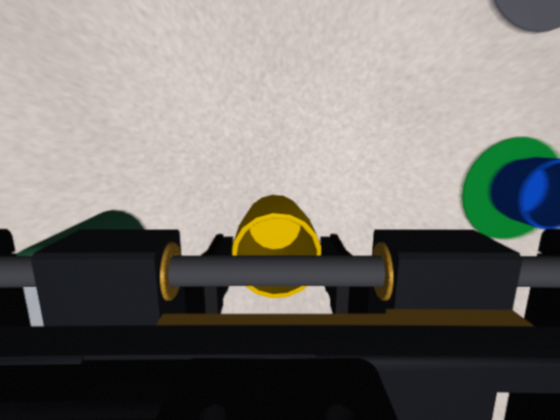

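```bash
cat > held.py <<'E'
from h import *
def held(c,t,L,Rr,bot_row,top_row,z=None):
    s=bot.read_state();p=np.array(s['position']);R=np.array(s['tcp_rot'])
    H=PROF[t][-1][0];rr=PROF[t][-1][1]
    def f(q):
        rim=proj(c,circ(q[0],q[1],q[2]+H,rr)); ft=np.vstack([proj(c,circ(q[0],q[1],q[2]+z,r)) for z,r in PROF[t]])
        return [rim[:,0].min()-L,rim[:,0].max()-Rr,rim[:,1].max()-bot_row,ft[:,1].min()-top_row]
    r=least_squares(f,[p[0],p[1],p[2]+.02-H],x_scale=.01,diff_step=1e-3)
    print('cup',np.round(r.x,4),'res px',np.round(r.fun,1),'tcp',np.round(p,4),'cup-tcp',np.round(r.x-p,4))
E
python3 - <<'E'
from held import *
c=cam('wrist');cv2.imwrite('pics/w5b.png',cv2.resize(c['image'][180:310,200:350],(750,650),interpolation=cv2.INTER_CUBIC))
m=mask(c['image'],'yellow');m[:,:225]=0;m[:,335:]=0;ys,xs=np.nonzero(m);print(xs.min(),xs.max(),ys.min(),ys.max(),bot.read_state()['position'])
held(c,'cup_medium',xs.min()-.5,xs.max()+.5,ys.max()+.5,ys.min()-.5)
E
```

```text
225 334 196 324 [ 0.45510403 -0.26840642  0.17062857]
cup [ 0.4526 -0.2672  0.1408] res px [-0.8  0.8 -0.7  1. ] tcp [ 0.4551 -0.2684  0.1706] cup-tcp [-0.0025  0.0012 -0.0298]
```

View pics/w5b.png

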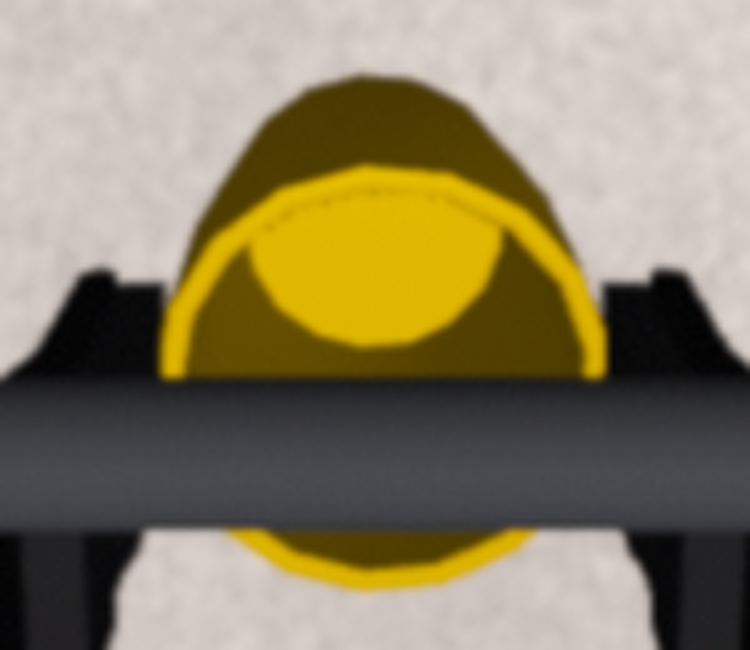

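```bash
python3 - <<'E'
from held import *
c=cam('wrist')
for d in (0,1): held(c,'cup_medium',231.8+d/2,320.9-d/2,297.6,194.6)
E
python3 plan.py .612 -.062 .16 - 40
```

```text
cup [ 0.4573 -0.2707  0.1045] res px [-0.2  0.3 -0.2  0.3] tcp [ 0.4538 -0.2671  0.1682] cup-tcp [ 0.0035 -0.0036 -0.0637]
cup [ 0.4577 -0.2709  0.1036] res px [-0.5  0.5 -0.4  0.6] tcp [ 0.4538 -0.2671  0.1682] cup-tcp [ 0.0038 -0.0039 -0.0646]
t9.82 pos [ 0.4538 -0.2671  0.1682] yaw 50.1 tilt 2.96 deg F [ 1.  -0.7 -0.4] open 0.538 n 7
[[36.9, -1.4, 3.0], 0.0]
[[36.9, -1.4, 3.0], 0.0]
[[36.9, -1.4, 3.0], 0.0]
[[36.9, -1.4, 3.0], 0.0]
[[36.9, -1.4, 3.0], 0.0]
[[36.9, -1.4, 3.0], 0.0]
[[36.9, -1.4, 3.0], 0.0]
q [-44.26  27.25  99.     3.32  54.97 -96.27] sum235 181.22 qv [ 0.02  3.37  3.24 -0.01 -0.5  -0.06]
```

The fingers close slowly, so they only caught the cup's top 2–4 mm after I began lifting. I'll set it back down and regrip lower.

>>> send_rows:
  motion:
    - [[0,0,15],0]
    - [[0,0,25],0]
    - [[0,0,25],0]
    - [[0,0,20],0]
    - [[0,0,8],0]

```text
time_s: 10.23
position: [0.4548, -0.262, 0.0713]
tcp_rot: [[0.642, 0.767, 0.02], [0.766, -0.642, 0.047], [0.048, -0.015, -0.999]]
force: [0.2, 0.1, -0.8]
opening: 0.536
```

```bash
python3 plan.py .459 -.2644 .066 - 40;python3 - <<'E'
from h import *
c=cam('scene');cv2.imwrite('pics/s5.png',cv2.resize(c['image'][80:200,150:310],(800,600),interpolation=cv2.INTER_CUBIC))
E
```

```text
t10.23 pos [ 0.4548 -0.262   0.0713] yaw 50.0 tilt 2.90 deg F [ 0.2  0.1 -0.8] open 0.536 n 1
[[0.6, 4.9, 5.3], 0.0]
q [-43.77  36.24 103.28   4.08  41.59 -96.91] sum235 181.11 qv [  0.65  10.39   3.78   0.99 -12.8   -0.91]
```

View pics/s5.png

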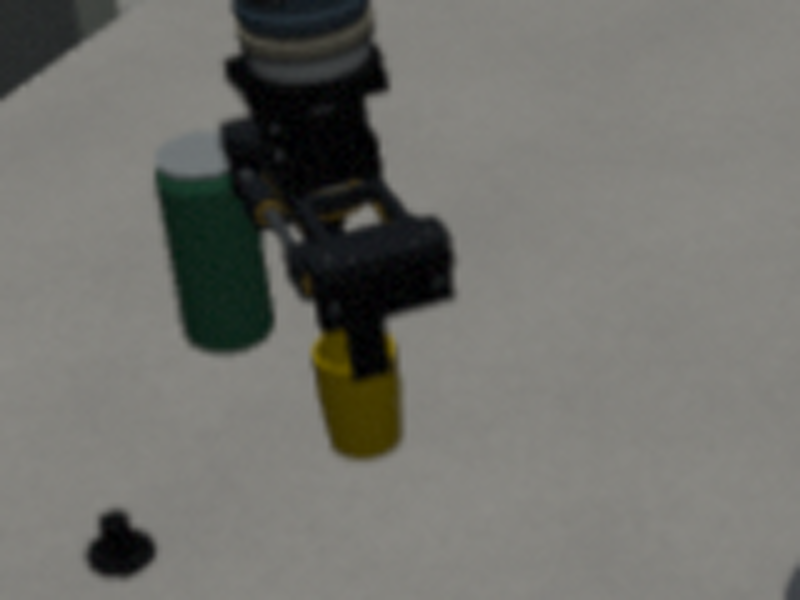

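```bash
python3 - <<'E'
from h import *
c=cam('scene')
m=mask(c['image'],'yellow');m[:130]=0;m[:,:205]=0;m[:,240:]=0;ys,xs=np.nonzero(m);print(xs.min(),xs.max(),ys.min(),ys.max())
p=bot.read_state()['position'];print(p)
for z in (0,.005,.01,.015,.02):
    a=np.vstack([proj(c,circ(p[0],p[1]+.001,z+h,r)) for h,r in PROF['cup_medium']]);print(z,a.min(0),a.max(0))
E
```

```text
211 229 136 171
[ 0.45484845 -0.26202724  0.07213163]
0 [212.63142681 147.04241806] [230.61116469 174.56270165]
0.005 [212.43215204 145.62019583] [230.46506972 173.22368146]
0.01 [212.23195178 144.19044406] [230.31829844 171.87744222]
0.015 [212.03082145 142.75311346] [230.17084727 170.52393403]
0.02 [211.82875647 141.30815445] [230.0227126  169.16310664]
```

>>> send_rows:
  motion:
    - [[0,3,5],0]
    - [[0,1,3],0]
    - [[0,0,1],0]
    - [[0,0,1],0]
    - [[0,0,0],0]

```text
time_s: 10.75
position: [0.46, -0.2658, 0.0633]
tcp_rot: [[0.641, 0.767, 0.023], [0.766, -0.642, 0.044], [0.048, -0.011, -0.999]]
force: [-0.1, 1.0, -1.0]
opening: 0.536
```

```bash
python3 plan.py .459 -.2644 .062 - 40
```

```text
t10.75 pos [ 0.46   -0.2658  0.0633] yaw 50.0 tilt 2.84 deg F [-0.1  1.  -1. ] open 0.536 n 1
[[0.4, -1.6, 1.4], 0.0]
q [-43.69  37.3  102.73   4.16  40.84 -96.92] sum235 180.88 qv [-0.02 -0.73 -0.42  0.14 -0.   -0.  ]
```

>>> send_rows:
  motion:
    - [[0,0,1],0]
    - [[0,0,1],0]
    - [[0,0,0],0]
    - [[0,0,0],0]
    - [[0,0,0],0]

```text
time_s: 11.17
position: [0.4612, -0.2668, 0.0634]
tcp_rot: [[0.641, 0.767, 0.026], [0.766, -0.642, 0.041], [0.048, -0.006, -0.999]]
force: [0.0, -0.4, -0.7]
opening: 0.535
```

>>> send_rows:
  motion:
    - [[0,0,0],0]
    - [[0,0,0],0]
    - [[0,0,0],0]
    - [[0,0,0],0]
    - [[0,0,5],0]
  gripper: 0.25

```text
time_s: 11.58
position: [0.4617, -0.2669, 0.0587]
tcp_rot: [[0.641, 0.767, 0.027], [0.766, -0.642, 0.04], [0.048, -0.005, -0.999]]
force: [-0.3, 0.0, 0.2]
opening: 0.74
```

```bash
python3 plan.py .4600 -.2658 .047 - 40;python3 - <<'E'
from h import *
cv2.imwrite('pics/w6.png',cam('wrist')['image'])
c=cam('scene');cv2.imwrite('pics/s6.png',cv2.resize(c['image'][80:200,150:310],(800,600),interpolation=cv2.INTER_CUBIC))
E
```

```text
t11.58 pos [ 0.4617 -0.2669  0.0587] yaw 50.1 tilt 2.75 deg F [-0.3  0.   0.2] open 0.740 n 1
[[-0.8, -1.9, 11.7], 0.0]
q [-43.65  37.78 102.83   4.24  39.9  -96.98] sum235 180.51 qv [ 0.39  7.09  1.71  0.75 -8.7  -0.66]
```

View pics/w6.png

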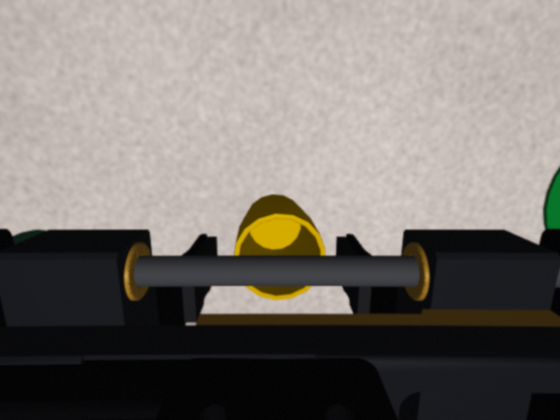

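View pics/s6.png

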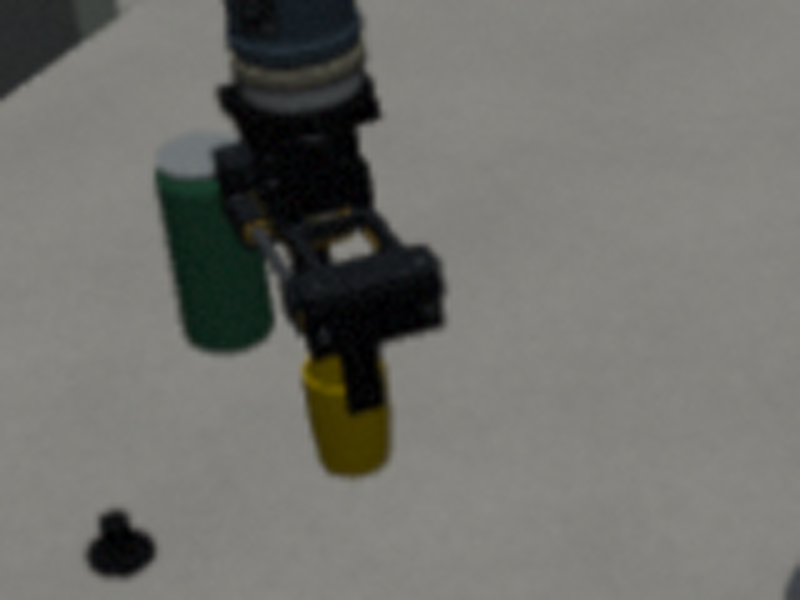

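```bash
python3 - <<'E'
from held import *
c=cam('wrist');im=c['image'][180:310,200:350];cv2.imwrite('pics/w6b.png',cv2.resize(im,(750,650),interpolation=cv2.INTER_CUBIC))
from h import *
m=mask(c['image'],'yellow');m[:,:232]=0;m[:,330:]=0;m[302:]=0;m[:190]=0
n,l,st,ce=cv2.connectedComponentsWithStats(m);print(st[1:],)
ys,xs=np.nonzero(m);print(xs.min(),xs.max(),ys.min(),ys.max())
held(c,'cup_medium',xs.min()-.5,xs.max()+.5,ys.max()+.5,ys.min()-.5)
for n in ('top','scene'):
  c=cam(n);uv=proj(c,[[.46,-.266,.033]])[0]
  for b in blobs(mask(c['image'],'yellow'),uv,14): print(n,b,fit(c,PROF['cup_medium'],b,(.46,-.266)))
E
```

```text
[[ 234  198   92   59 3895]
 [ 243  286   72   16  873]]
234 325 198 301
cup [ 0.4649 -0.268  -0.0054] res px [ 0.5 -0.5  0.5 -0.6] tcp [ 0.4609 -0.2662  0.0577] cup-tcp [ 0.004  -0.0018 -0.0631]
scene (np.int32(240), np.float64(218.04583333333332), np.float64(163.80833333333334)) (array([ 0.47402435, -0.26341274]), np.float64(0.5637938628688886))
```

>>> send_rows:
  motion:
    - [[0,1,4],0]
    - [[0,1,6],0]
    - [[0,0,1],0]
    - [[0,0,0],0]
    - [[0,0,0],0]

```text
time_s: 12.25
position: [0.4632, -0.2674, 0.0457]
tcp_rot: [[0.641, 0.767, 0.026], [0.766, -0.642, 0.041], [0.048, -0.007, -0.999]]
force: [0.3, 0.3, 0.0]
opening: 0.749
```

>>> send_rows:
  motion:
    - [[0,0,0],0]
    - [[0,0,0],0]
    - [[0,0,0],0]
    - [[0,0,0],0]
    - [[0,0,0],0]
  gripper: 1

```text
time_s: 12.67
position: [0.4632, -0.2674, 0.0457]
tcp_rot: [[0.641, 0.767, 0.026], [0.766, -0.642, 0.041], [0.048, -0.007, -0.999]]
force: [-0.7, -0.2, -0.3]
opening: 0.546
```

```bash
python3 plan.py .4600 -.2658 .047 - 40
```

```text
t12.67 pos [ 0.4632 -0.2674  0.0457] yaw 50.1 tilt 2.78 deg F [-0.7 -0.2 -0.3] open 0.546 n 1
[[-0.8, -3.4, -1.3], 0.0]
q [-43.57  39.21 102.81   4.36  38.62 -97.06] sum235 180.64 qv [ 0.03 -0.17  0.03  0.02 -0.08  0.08]
```

>>> send_rows:
  motion:
    - [[0,0,-15],0]
    - [[0,0,-30],0]
    - [[0,0,-35],0]
    - [[0,0,-35],0]
    - [[5,0,-20],0]

```text
time_s: 13.08
position: [0.4592, -0.2667, 0.1799]
tcp_rot: [[0.642, 0.766, 0.013], [0.765, -0.642, 0.052], [0.048, -0.023, -0.999]]
force: [0.5, -0.4, -0.2]
opening: 0.55
```

```bash
python3 plan.py .611 -.0622 .16 - 40;python3 - <<'E'
from held import *
c=cam('wrist');cv2.imwrite('pics/w7.png',cv2.resize(c['image'][170:320,195:355],(800,750),interpolation=cv2.INTER_CUBIC)[:600])
cv2.imwrite('pics/w7f.png',c['image'])
E
```

```text
t13.08 pos [ 0.4592 -0.2667  0.1799] yaw 50.0 tilt 3.08 deg F [ 0.5 -0.4 -0.2] open 0.550 n 7
[[36.1, -2.1, 4.6], 0.0]
[[36.1, -2.1, 4.6], 0.0]
[[36.1, -2.1, 4.6], 0.0]
[[36.1, -2.1, 4.6], 0.0]
[[36.1, -2.1, 4.6], 0.0]
[[36.1, -2.1, 4.6], 0.0]
[[36.1, -2.1, 4.6], 0.0]
q [-43.8   26.71  97.5    3.19  57.35 -95.56] sum235 181.56 qv [  5.77 -18.95 -13.56  -0.44  34.11   8.11]
```

View pics/w7f.png

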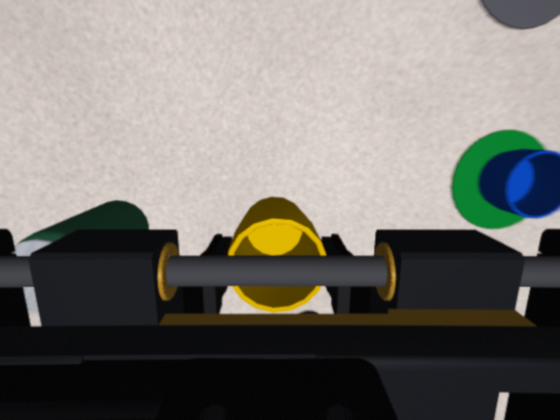

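```bash
python3 - <<'E'
from held import *
c=cam('wrist');s=bot.read_state()
held(c,'cup_medium',227.6,327,311,197)
R=s['tcp_rot'];p=s['position']
print(proj(c,[p,p-.019*R[:,2]]))
E
python3 plan.py .611 -.0622 .16 - 40
```

```text
cup [ 0.4617 -0.2685  0.1342] res px [-0.1  0.1 -0.1  0.1] tcp [ 0.4609 -0.267   0.1807] cup-tcp [ 0.0009 -0.0014 -0.0465]
[[276.72309631 248.90898298]
 [276.8231516  263.13674207]]
t13.18 pos [ 0.4609 -0.267   0.1807] yaw 50.0 tilt 2.98 deg F [ 0.6 -0.7 -0.8] open 0.550 n 7
[[36.0, -2.3, 4.8], 0.0]
[[36.0, -2.3, 4.8], 0.0]
[[36.0, -2.3, 4.8], 0.0]
[[36.0, -2.3, 4.8], 0.0]
[[36.0, -2.3, 4.8], 0.0]
[[36.0, -2.3, 4.8], 0.0]
[[36.0, -2.3, 4.8], 0.0]
q [-43.72  26.64  97.44   3.24  57.17 -95.57] sum235 181.26 qv [-0.24  3.56  3.43 -0.51 -2.53 -0.52]
```

Held well: the cup's origin is 46 mm below the TCP, offset about 1.5 mm. Moving to above the blue cup.

>>> send_rows:
  motion:
    - [[36,-2,3],0]
    - [[36,-2,3],0]
    - [[36,-2,3],0]
    - [[36,-2,3],0]
    - [[36,-2,3],0]

```text
time_s: 13.6
position: [0.5684, -0.1249, 0.1719]
tcp_rot: [[0.652, 0.758, 0.015], [0.757, -0.652, 0.045], [0.044, -0.018, -0.999]]
force: [-0.1, -0.7, 0.4]
opening: 0.55
```

>>> send_rows:
  motion:
    - [[32,-2,3],0]
    - [[20,-1,3],0]
    - [[6,0,3],0]
    - [[0,0,0],0]
    - [[0,0,0],0]

```text
time_s: 14.02
position: [0.6045, -0.0686, 0.1581]
tcp_rot: [[0.646, 0.764, 0.006], [0.763, -0.645, 0.05], [0.042, -0.028, -0.999]]
force: [0.2, -0.6, 0.3]
opening: 0.551
```

```bash
python3 plan.py .610 -.061 .11 - 40; python3 - <<'E'
from held import *
c=cam('wrist');cv2.imwrite('pics/w8.png',c['image'])
E
python3 plan.py .610 -.061 .11 - 40
```

```text
t14.02 pos [ 0.6045 -0.0686  0.1581] yaw 49.8 tilt 2.88 deg F [ 0.2 -0.6  0.3] open 0.551 n 2
[[3.7, 0.3, 24.2], 0.0]
[[3.7, 0.3, 24.2], 0.0]
q [-18.43  33.42  88.05   3.28  59.16 -69.91] sum235 180.64 qv [ 0.14  1.15  1.04 -0.35 -0.33 -0.3 ]
t14.07 pos [ 0.604  -0.0689  0.158 ] yaw 49.7 tilt 2.89 deg F [-0.2  0.8 -0.4] open 0.548 n 2
[[3.9, 0.4, 24.2], 0.0]
[[3.9, 0.4, 24.2], 0.0]
q [-18.47  33.41  88.09   3.29  59.17 -69.91] sum235 180.68 qv [-1.12 -0.81  0.15 -0.04  0.3   0.27]
```

View pics/w8.png

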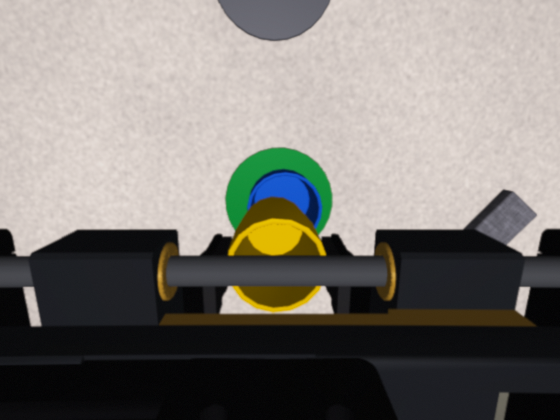

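```bash
python3 - <<'E'
from h import *
c=cam('wrist')
r=proj(c,circ(.611,-.0622,.05,.033));print(r.min(0),r.max(0))
m=circ(.612,-.0648,.004,.055);r=proj(c,m);print('mat',r.min(0),r.max(0))
E
```

```text
[244.88789154 171.66496195] [320.07001505 245.11876526]
mat [224.16994983 146.85007074] [332.15399743 252.83853767]
```

>>> send_rows:
  motion:
    - [[4,1,15],0]
    - [[3,1,20],0]
    - [[0,0,10],0]
    - [[0,0,5],0]
    - [[0,0,0],0]

```text
time_s: 14.53
position: [0.6086, -0.0705, 0.1088]
tcp_rot: [[0.654, 0.757, 0.008], [0.756, -0.653, 0.047], [0.041, -0.025, -0.999]]
force: [-0.4, -0.5, -1.4]
opening: 0.547
```

```bash
python3 plan.py .6115 -.0595 .06 - 40
```

```text
t14.53 pos [ 0.6086 -0.0705  0.1088] yaw 49.1 tilt 2.75 deg F [-0.4 -0.5 -1.4] open 0.547 n 2
[[4.1, -1.9, 24.7], 0.0]
[[4.1, -1.9, 24.7], 0.0]
q [-18.42  37.49  89.51   3.38  53.48 -69.6 ] sum235 180.48 qv [-1.35 -0.43  0.26 -0.23  0.45 -0.15]
```

>>> send_rows:
  motion:
    - [[6,-2,0],0]
    - [[5,-2,0],0]
    - [[3,0,0],0]
    - [[0,0,0],0]
    - [[0,0,0],0]

```text
time_s: 14.95
position: [0.616, -0.0579, 0.1122]
tcp_rot: [[0.655, 0.755, 0.011], [0.754, -0.655, 0.046], [0.042, -0.022, -0.999]]
force: [-1.1, 0.7, 0.5]
opening: 0.549
```

```bash
python3 plan.py .6115 -.0595 .06 - 40
```

```text
t14.95 pos [ 0.616  -0.0579  0.1122] yaw 49.0 tilt 2.73 deg F [-1.1  0.7  0.5] open 0.549 n 2
[[-3.2, -0.6, 26.0], 0.0]
[[-3.2, -0.6, 26.0], 0.0]
q [-17.08  37.5   88.68   3.36  54.03 -68.08] sum235 180.21 qv [ 0.52 -0.47 -0.69  0.12 -0.01  0.14]
```

>>> send_rows:
  motion:
    - [[-4,-1,12],0]
    - [[-1,0,15],0]
    - [[0,0,14],0]
    - [[0,0,8],0]
    - [[0,0,2],0]

```text
time_s: 15.37
position: [0.6164, -0.0587, 0.0637]
tcp_rot: [[0.653, 0.757, 0.021], [0.756, -0.653, 0.043], [0.046, -0.012, -0.999]]
force: [-0.5, -0.1, -1.7]
opening: 0.549
```

```bash
python3 plan.py .6115 -.0595 .056 - 40
```

```text
t15.37 pos [ 0.6164 -0.0587  0.0637] yaw 49.2 tilt 2.74 deg F [-0.5 -0.1 -1.7] open 0.549 n 1
[[-4.1, -3.1, 7.6], 0.0]
q [-17.13  41.39  90.5    3.66  47.75 -68.76] sum235 179.64 qv [ 0.33  1.87  0.35  0.05 -2.28 -0.01]
```

>>> send_rows:
  motion:
    - [[-5,-3,2],0]
    - [[-2,-1,3],0]
    - [[0,0,3],0]
    - [[0,0,2],0]
    - [[0,0,0],0]

```text
time_s: 15.78
position: [0.609, -0.0614, 0.054]
tcp_rot: [[0.653, 0.757, 0.023], [0.756, -0.653, 0.042], [0.047, -0.01, -0.999]]
force: [0.2, 1.0, -0.0]
opening: 0.55
```

```bash
python3 plan.py .6115 -.0595 .0545 - 40; python3 - <<'E'
from h import *
c=cam('scene');cv2.imwrite('pics/s9.png',cv2.resize(c['image'][150:270,180:340],(800,600),interpolation=cv2.INTER_CUBIC))
E
```

```text
t15.78 pos [ 0.609  -0.0614  0.054 ] yaw 49.2 tilt 2.75 deg F [ 0.2  1.  -0. ] open 0.550 n 1
[[3.1, 0.6, -0.4], 0.0]
q [-17.58  41.84  91.88   3.77  45.84 -69.4 ] sum235 179.55 qv [-0.08 -0.47  0.03  0.16  0.04 -0.  ]
```

View pics/s9.png

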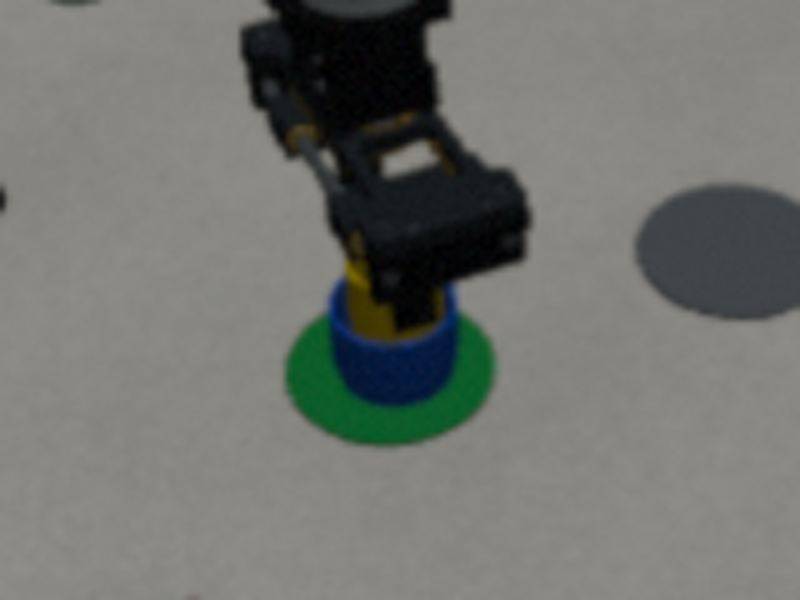

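The yellow cup is down inside the blue one, seen at scene zoom (395,310). Releasing.

>>> send_rows:
  motion:
    - [[0,0,1],0]
    - [[0,0,0],0]
    - [[0,0,0],0]
    - [[0,0,0],0]
    - [[0,0,0],0]
  gripper: 0.2

```text
time_s: 16.25
position: [0.6107, -0.0617, 0.0545]
tcp_rot: [[0.653, 0.757, 0.026], [0.756, -0.653, 0.041], [0.048, -0.007, -0.999]]
force: [0.0, 0.4, 0.7]
opening: 0.778
```

>>> send_rows:
  motion:
    - [[0,0,0],0]
    - [[0,0,-15],0]
    - [[0,0,-35],0]
    - [[0,0,-40],0]
    - [[0,0,-40],0]

```text
time_s: 16.67
position: [0.6008, -0.0651, 0.1781]
tcp_rot: [[0.653, 0.757, 0.003], [0.756, -0.653, 0.049], [0.039, -0.029, -0.999]]
force: [0.5, -0.6, -0.2]
opening: 0.796
```

```bash
python3 plan.py .6012 .3255 .19 - 40; python3 - <<'E'
from h import *
cv2.imwrite('pics/w10.png',cam('wrist')['image'])
c=cam('scene')
cv2.imwrite('pics/s10.png',cv2.resize(c['image'][150:270,180:340],(800,600),interpolation=cv2.INTER_CUBIC))
E
python3 plan.py .6012 .3255 .19 15 40
```

```text
t16.67 pos [ 0.6008 -0.0651  0.1781] yaw 49.2 tilt 2.79 deg F [ 0.5 -0.6 -0.2] open 0.796 n 10
[[29.6, -25.5, 0.7], 0.0]
[[29.6, -25.5, 0.7], 0.0]
[[29.6, -25.5, 0.7], 0.0]
[[29.6, -25.5, 0.7], 0.0]
[[29.6, -25.5, 0.7], 0.0]
[[29.6, -25.5, 0.7], 0.0]
[[29.6, -25.5, 0.7], 0.0]
[[29.6, -25.5, 0.7], 0.0]
[[29.6, -25.5, 0.7], 0.0]
[[29.6, -25.5, 0.7], 0.0]
q [-18.16  31.71  87.6    3.08  61.41 -68.85] sum235 180.71 qv [ -2.2  -35.78 -23.16  -2.05  60.37   1.63]
t16.77 pos [ 0.6066 -0.067   0.1847] yaw 49.2 tilt 2.73 deg F [ 0.6 -0.1  0.5] open 0.795 n 10
[[29.4, -26.0, 1.1], np.float64(0.06)]
[[27.7, -27.7, 1.1], np.float64(0.06)]
[[26.0, -29.4, 1.1], np.float64(0.06)]
[[24.2, -30.9, 1.1], np.float64(0.06)]
[[22.4, -32.2, 1.1], np.float64(0.06)]
[[20.4, -33.5, 1.1], np.float64(0.06)]
[[18.4, -34.7, 1.1], np.float64(0.06)]
[[16.3, -35.7, 1.1], np.float64(0.06)]
[[14.1, -36.6, 1.1], np.float64(0.06)]
[[11.9, -37.4, 1.1], np.float64(0.06)]
q [-18.16  31.28  87.17   3.09  61.23 -68.85] sum235 179.68 qv [-0.13  3.77  4.14  0.07 -3.69 -0.16]
```

View pics/w10.png

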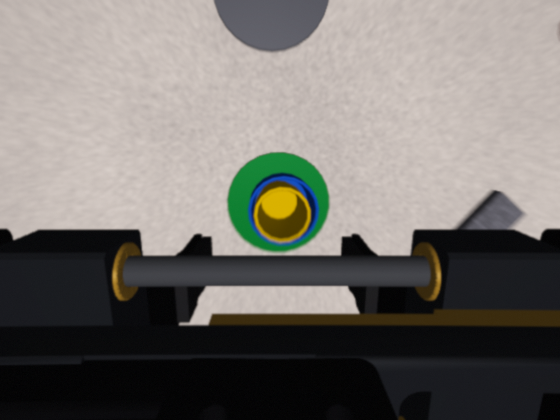

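View pics/s10.png

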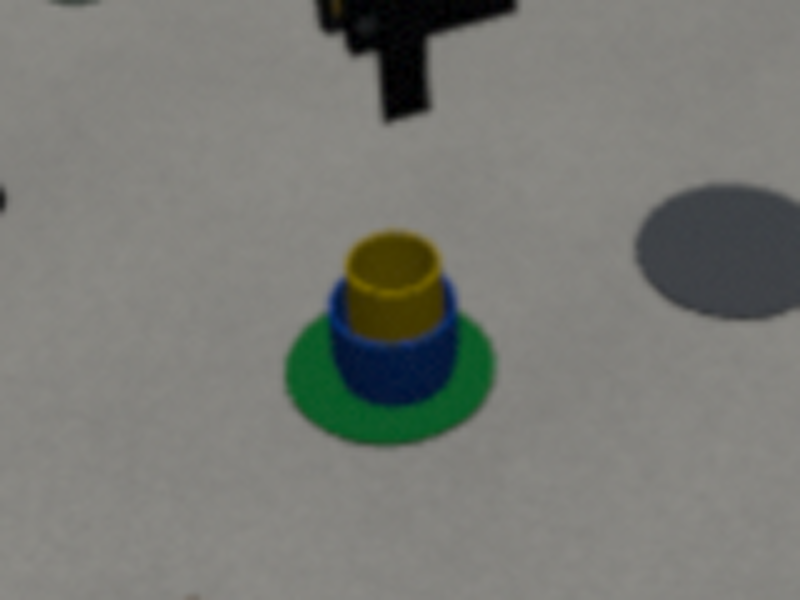

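Yellow stands centred in blue, at wrist (282,214). I'll measure it now for the next insertion, then go to the red cup.

```bash
cat > rim.py <<'E'
from h import *
def rimfit(c,L,R,T,B,z,r,x0):
    f=lambda q:(lambda a:[a[:,0].min()-L,a[:,0].max()-R,a[:,1].min()-T,a[:,1].max()-B])(proj(c,circ(q[0],q[1],z,r)))
    s=least_squares(f,x0,x_scale=.01,diff_step=1e-3);return np.round(s.x,4),np.round(s.fun,1)
E
python3 - <<'E'
from rim import *
c=cam('wrist')
m=mask(c['image'],'yellow');m[:180]=0;m[250:]=0;m[:,:240]=0;m[:,325:]=0
ys,xs=np.nonzero(m);print(xs.min(),xs.max(),ys.min(),ys.max())
print(rimfit(c,xs.min()-.5,xs.max()+.5,ys.min()-.5,ys.max()+.5,.074,.0245,[.611,-.061]))
E
python3 plan.py .6012 .3255 .19 10 40
```

```text
250 305 180 229
(array([ 0.61  , -0.0623]), array([ 0.3, -0.3, -2. ,  2.1]))
t16.82 pos [ 0.6046 -0.0663  0.1817] yaw 49.2 tilt 2.70 deg F [ 1.1  0.  -0.3] open 0.799 n 10
[[29.4, -25.9, 0.9], np.float64(0.068)]
[[27.6, -27.8, 0.9], np.float64(0.068)]
[[25.6, -29.6, 0.9], np.float64(0.068)]
[[23.6, -31.3, 0.9], np.float64(0.068)]
[[21.4, -32.8, 0.9], np.float64(0.068)]
[[19.1, -34.2, 0.9], np.float64(0.068)]
[[16.7, -35.5, 0.9], np.float64(0.068)]
[[14.2, -36.5, 0.9], np.float64(0.068)]
[[11.7, -37.4, 0.9], np.float64(0.068)]
[[9.1, -38.1, 0.9], np.float64(0.068)]
q [-18.16  31.46  87.38   3.09  61.15 -68.86] sum235 180.00 qv [-0.09  3.33  3.88 -0.14 -0.54 -0.07]
```

Yellow is at about (0.610, -0.062).

>>> send_rows:
  motion:
    - [[29,-26,0],0.068]
    - [[28,-28,0],0.068]
    - [[26,-30,0],0.068]
    - [[24,-31,0],0.068]
    - [[21,-33,0],0.068]
  gripper: 0.35

```text
time_s: 17.23
position: [0.6034, 0.1265, 0.1854]
tcp_rot: [[0.883, 0.469, 0.011], [0.468, -0.883, 0.041], [0.029, -0.031, -0.999]]
force: [1.0, 0.2, -0.3]
opening: 0.651
```

>>> send_rows:
  motion:
    - [[19,-34,0],0.068]
    - [[17,-36,0],0.068]
    - [[14,-36,0],0.068]
    - [[10,-30,0],0.068]
    - [[4,-14,0],0.068]

```text
time_s: 17.65
position: [0.6014, 0.3021, 0.1835]
tcp_rot: [[0.991, 0.133, -0.004], [0.133, -0.99, 0.04], [0.001, -0.04, -0.999]]
force: [-0.6, -0.5, 0.5]
opening: 0.652
```

```bash
python3 plan.py .6012 .3255 .15 10 40
```

```text
t17.65 pos [0.6014 0.3021 0.1835] yaw 7.7 tilt 2.31 deg F [-0.6 -0.5  0.5] open 0.652 n 2
[[1.4, -11.0, 17.2], np.float64(-0.02)]
[[1.6, -10.9, 17.2], np.float64(-0.02)]
q [16.13 36.04 77.49  2.49 66.09  7.47] sum235 179.62 qv [ 15.05   7.64 -12.48  -2.02   7.44  63.73]
```

>>> send_rows:
  motion:
    - [[1,-7,14],-0.02]
    - [[1,-6,15],-0.02]
    - [[0,0,10],0]
    - [[0,0,0],0]
    - [[0,0,0],0]

```text
time_s: 18.07
position: [0.5958, 0.3199, 0.1337]
tcp_rot: [[0.982, 0.187, -0.016], [0.187, -0.982, 0.036], [-0.009, -0.038, -0.999]]
force: [0.6, 0.3, 0.5]
opening: 0.651
```

```bash
python3 - <<'E'
from h import *
c=cam('wrist');im=c['image'].copy()
for z,r in PROF['cup_small']:
    for u in proj(c,circ(.6012,.3255,z,r)): 
        if abs(u).max()<2000: cv2.circle(im,tuple(int(q) for q in np.round(u)),1,(255,255,0),-1)
cv2.imwrite('pics/w11.png',im)
E
python3 plan.py .6012 .3255 .065 10 40
```

```text
t18.12 pos [0.5955 0.3194 0.1335] yaw 10.8 tilt 2.26 deg F [ 0.2 -0.3 -1. ] open 0.651 n 2
[[3.7, -1.2, 34.3], np.float64(0.007)]
[[3.7, -1.2, 34.3], np.float64(0.007)]
q [17.73 39.8  78.7   2.54 61.84  5.78] sum235 180.34 qv [-0.37 -1.12 -0.61  0.12  0.58  0.55]
```

View pics/w11.png

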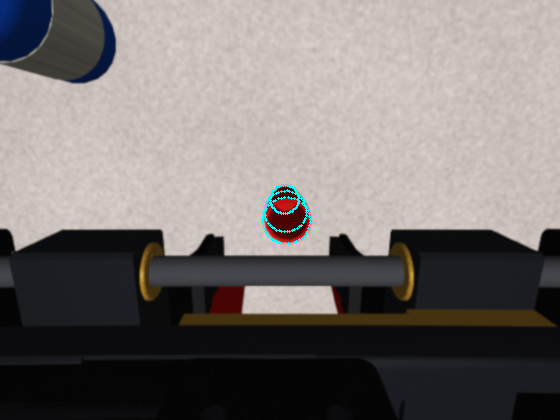

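The red cup's overlay fits at (287,215), which confirms it is the 33 mm one. Descending.

>>> send_rows:
  motion:
    - [[5,-2,15],0]
    - [[4,-2,20],0]
    - [[0,0,18],0]
    - [[0,0,10],0]
    - [[0,0,3],0]

```text
time_s: 18.53
position: [0.6073, 0.3223, 0.0692]
tcp_rot: [[0.983, 0.181, -0.01], [0.181, -0.983, 0.037], [-0.003, -0.038, -0.999]]
force: [-0.2, 0.5, 0.0]
opening: 0.648
```

```bash
python3 plan.py .6012 .3255 .066 10 40;  python3 - <<'E'
from h import *
cv2.imwrite('pics/w12.png',cam('wrist')['image'])
E
```

```text
t18.53 pos [0.6073 0.3223 0.0692] yaw 10.4 tilt 2.17 deg F [-0.2  0.5  0. ] open 0.648 n 1
[[-5.4, -4.1, 3.4], np.float64(0.008)]
q [17.69 45.1  79.16  2.63 55.68  5.77] sum235 179.94 qv [-0.84  2.46  1.05 -0.13 -3.23 -0.42]
```

View pics/w12.png

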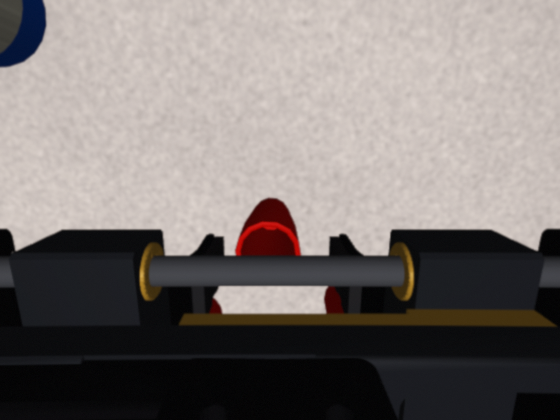

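>>> send_rows:
  motion:
    - [[-4,-4,2],0]
    - [[-3,-2,1],0]
    - [[0,0,1],0]
    - [[0,0,0],0]
    - [[0,0,0],0]

```text
time_s: 19.0
position: [0.6002, 0.327, 0.069]
tcp_rot: [[0.984, 0.18, -0.005], [0.18, -0.983, 0.038], [0.001, -0.038, -0.999]]
force: [0.5, 0.2, 0.5]
opening: 0.651
```

```bash
python3 plan.py .6012 .3255 .066 10 40
```

```text
t19.00 pos [0.6002 0.327  0.069 ] yaw 10.4 tilt 2.20 deg F [0.5 0.2 0.5] open 0.651 n 1
[[0.7, 1.8, 3.0], np.float64(0.007)]
q [18.26 44.77 80.07  2.65 54.81  6.35] sum235 179.65 qv [ 0.29 -0.73 -0.14 -0.14 -0.09 -0.01]
```

>>> send_rows:
  motion:
    - [[0,2,3],0]
    - [[0,0,1],0]
    - [[0,0,0],0]
    - [[0,0,0],0]
    - [[0,0,0],0]
  gripper: 1

```text
time_s: 19.42
position: [0.6017, 0.3256, 0.0663]
tcp_rot: [[0.984, 0.181, -0.002], [0.181, -0.983, 0.039], [0.005, -0.039, -0.999]]
force: [-0.1, -0.8, 0.1]
opening: 0.376
```

>>> send_rows:
  motion:
    - [[0,0,0],0]
    - [[0,0,0],0]
    - [[0,0,0],0]
    - [[0,0,0],0]
    - [[0,0,0],0]

```text
time_s: 19.83
position: [0.6017, 0.3256, 0.0663]
tcp_rot: [[0.984, 0.181, -0.002], [0.181, -0.983, 0.039], [0.005, -0.039, -0.999]]
force: [0.4, -0.9, 0.5]
opening: 0.374
```

>>> send_rows:
  motion:
    - [[0,0,-15],0]
    - [[0,0,-30],0]
    - [[0,0,-35],0]
    - [[0,0,-35],0]
    - [[0,0,-20],0]

```text
time_s: 20.25
position: [0.5971, 0.3185, 0.1968]
tcp_rot: [[0.983, 0.18, -0.021], [0.181, -0.983, 0.033], [-0.015, -0.036, -0.999]]
force: [0.4, 0.5, 0.4]
opening: 0.377
```

```bash
 python3 - <<'E'
from h import *
c=cam('wrist')
cv2.imwrite('pics/w13.png',c['image'])
cv2.imwrite('pics/w13z.png',cv2.resize(c['image'][180:300,200:350],(750,600),interpolation=cv2.INTER_CUBIC))
E
python3 plan.py .610 -.0623 .19 - 40; 
```

```text
t20.30 pos [0.5992 0.3191 0.2006] yaw 10.4 tilt 2.16 deg F [ 0.7 -0.3  2. ] open 0.374 n 10
[[-5.8, 37.7, -0.3], 0.0]
[[-5.8, 37.7, -0.3], 0.0]
[[-5.8, 37.7, -0.3], 0.0]
[[-5.8, 37.7, -0.3], 0.0]
[[-5.8, 37.7, -0.3], 0.0]
[[-5.8, 37.7, -0.3], 0.0]
[[-5.8, 37.7, -0.3], 0.0]
[[-5.8, 37.7, -0.3], 0.0]
[[-5.8, 37.7, -0.3], 0.0]
[[-5.8, 37.7, -0.3], 0.0]
q [17.65 35.71 75.1   2.3  69.41  6.43] sum235 180.21 qv [ 0.1   1.64  0.77  0.43 -6.43 -0.13]
```

View pics/w13z.png

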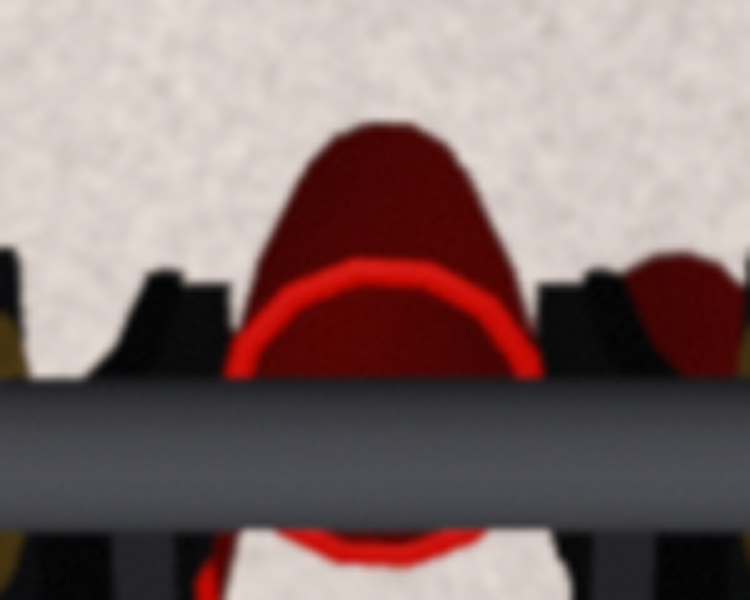

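```bash
python3 - <<'E'
from held import *
c=cam('wrist')
held(c,'cup_small',243.8,308.8,292.8,204); 
E
python3 plan.py .610 -.0623 .19 - 40|head -3
```

```text
cup [0.5997 0.3175 0.1292] res px [-0.1  0.1 -0.1  0.1] tcp [0.5988 0.319  0.1982] cup-tcp [ 0.0009 -0.0016 -0.069 ]
t20.35 pos [0.5988 0.319  0.1982] yaw 10.4 tilt 2.17 deg F [ 0.2 -0.2 -0.4] open 0.377 n 10
[[-5.8, 37.7, -0.5], 0.0]
[[-5.8, 37.7, -0.5], 0.0]
```

>>> send_rows:
  motion:
    - [[-6,38,-1],0]
    - [[-6,38,-1],0]
    - [[-6,38,-1],0]
    - [[-6,38,-1],0]
    - [[-6,38,-1],0]

```text
time_s: 20.77
position: [0.601, 0.1303, 0.1918]
tcp_rot: [[0.981, 0.195, -0.018], [0.196, -0.98, 0.038], [-0.01, -0.041, -0.999]]
force: [0.2, 0.3, 0.3]
opening: 0.373
```

>>> send_rows:
  motion:
    - [[-6,38,-1],0]
    - [[-6,38,-1],0]
    - [[-6,38,-1],0]
    - [[-4,28,0],0]
    - [[-2,12,0],0]

```text
time_s: 21.18
position: [0.6024, -0.037, 0.1807]
tcp_rot: [[0.981, 0.191, -0.03], [0.192, -0.981, 0.038], [-0.022, -0.043, -0.999]]
force: [-0.5, -0.0, -0.3]
opening: 0.377
```

```bash
python3 plan.py .609 -.061 .175 - 40
```

```text
t21.18 pos [ 0.6024 -0.037   0.1807] yaw 11.1 tilt 2.78 deg F [-0.5 -0.  -0.3] open 0.377 n 1
[[2.0, 25.1, 4.6], 0.0]
q [-14.97  32.13  86.21   1.86  63.9  -26.89] sum235 182.24 qv [-13.93   2.34  -0.19   1.14   0.63 -13.09]
```

>>> send_rows:
  motion:
    - [[2,14,2],0]
    - [[2,10,2],0]
    - [[0,0,0],0]
    - [[0,0,0],0]
    - [[0,0,0],0]

```text
time_s: 21.6
position: [0.6079, -0.0611, 0.17]
tcp_rot: [[0.982, 0.186, -0.039], [0.188, -0.981, 0.043], [-0.03, -0.049, -0.998]]
force: [0.7, 0.5, 0.5]
opening: 0.373
```

```bash
python3 plan.py .609 -.061 .175 - 40
python3 - <<'E'
from h import *
c=cam('wrist')
cv2.imwrite('pics/w14.png',c['image'])
r=proj(c,circ(.610,-.0623,.074,.0245));print(r.min(0),r.max(0))
E
```

```text
t21.60 pos [ 0.6079 -0.0611  0.17  ] yaw 10.8 tilt 3.31 deg F [0.7 0.5 0.5] open 0.373 n 1
[[0.9, -0.1, -5.0], 0.0]
q [-17.06  33.66  85.12   1.86  64.08 -28.7 ] sum235 182.87 qv [1.06 0.28 0.62 0.76 0.2  0.29]
[252.74378637 186.41287758] [311.06478738 243.31969402]
```

View pics/w14.png

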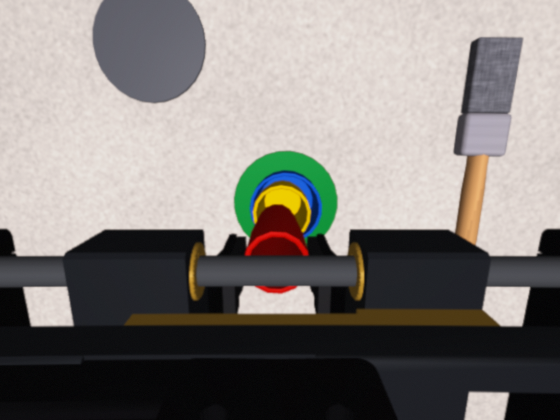

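Yellow matches the prediction at (282,215). I'll correct slightly for the tilt and descend to just above its rim.

>>> send_rows:
  motion:
    - [[4,0,10],0]
    - [[0,0,12],0]
    - [[0,0,4],0]
    - [[0,0,0],0]
    - [[0,0,0],0]

```text
time_s: 22.07
position: [0.6112, -0.0529, 0.1424]
tcp_rot: [[0.98, 0.193, -0.039], [0.195, -0.98, 0.044], [-0.03, -0.05, -0.998]]
force: [0.1, -0.6, -1.2]
opening: 0.377
```

```bash
python3 plan.py .611 -.061 .10 - 40
python3 - <<'E'
from h import *
c=cam('wrist')
cv2.imwrite('pics/w15.png',cv2.resize(c['image'][150:300,200:360],(640,600)))
c=cam('scene');cv2.imwrite('pics/s15.png',cv2.resize(c['image'][130:250,180:340],(800,600),interpolation=cv2.INTER_CUBIC))
E
```

```text
t22.07 pos [ 0.6112 -0.0529  0.1424] yaw 11.2 tilt 3.35 deg F [ 0.1 -0.6 -1.2] open 0.377 n 2
[[-0.2, 5.0, 21.0], 0.0]
[[-0.2, 5.0, 21.0], 0.0]
q [-16.27  35.82  86.04   2.03  60.99 -28.49] sum235 182.85 qv [ 0.79  0.48  0.27  0.2  -0.27  0.01]
```

View pics/w15.png

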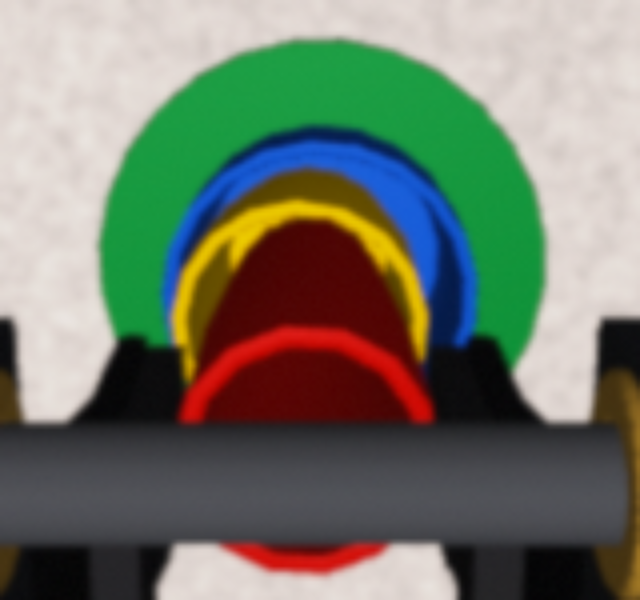

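View pics/s15.png

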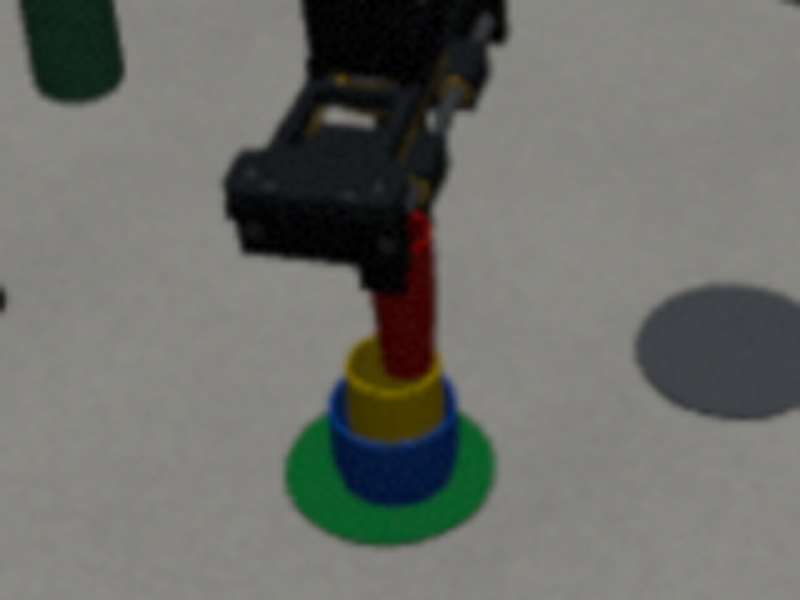

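The red cup is offset about 8 mm to the right of the yellow mouth, as the TCP reading says. Correcting before lowering.

>>> send_rows:
  motion:
    - [[0,6,0],0]
    - [[0,4,0],0]
    - [[0,1,0],0]
    - [[0,0,0],0]
    - [[0,0,0],0]

```text
time_s: 22.58
position: [0.6152, -0.0661, 0.1441]
tcp_rot: [[0.981, 0.192, -0.034], [0.194, -0.98, 0.042], [-0.025, -0.048, -0.999]]
force: [0.5, 0.4, -0.1]
opening: 0.379
```

```bash
python3 plan.py .611 -.061 .10 - 40
```

```text
t22.58 pos [ 0.6152 -0.0661  0.1441] yaw 11.2 tilt 3.10 deg F [ 0.5  0.4 -0.1] open 0.379 n 2
[[-1.0, -1.8, 22.2], 0.0]
[[-1.0, -1.8, 22.2], 0.0]
q [-17.33  35.96  85.35   1.95  61.28 -29.45] sum235 182.59 qv [-0.47 -0.09 -0.25  0.09  0.06  0.01]
```

>>> send_rows:
  motion:
    - [[-3,-4,0],0]
    - [[0,-1,0],0]
    - [[0,0,0],0]
    - [[0,0,0],0]
    - [[0,0,0],0]

```text
time_s: 23.0
position: [0.6106, -0.0614, 0.1448]
tcp_rot: [[0.981, 0.192, -0.034], [0.193, -0.98, 0.042], [-0.025, -0.048, -0.999]]
force: [0.3, 0.2, -0.7]
opening: 0.374
```

```bash
python3 plan.py .611 -.061 .10 - 40
```

```text
t23.00 pos [ 0.6106 -0.0614  0.1448] yaw 11.1 tilt 3.10 deg F [ 0.3  0.2 -0.7] open 0.374 n 2
[[0.8, 0.9, 22.4], 0.0]
[[0.8, 0.9, 22.4], 0.0]
q [-17.04  35.56  86.11   1.99  60.91 -29.16] sum235 182.58 qv [ 0.13 -0.13  0.12 -0.03  0.03  0.03]
```

Good. Now down along the axis (tool z leans, so I compensate a little).

>>> send_rows:
  motion:
    - [[1,1,12],0]
    - [[0,0,14],0]
    - [[0,0,12],0]
    - [[0,0,6],0]
    - [[0,0,2],0]

```text
time_s: 23.42
position: [0.6114, -0.0603, 0.0957]
tcp_rot: [[0.981, 0.193, -0.031], [0.194, -0.98, 0.041], [-0.022, -0.046, -0.999]]
force: [0.2, -0.1, -0.3]
opening: 0.377
```

```bash
python3 plan.py .611 -.061 .079 - 40
```

```text
t23.42 pos [ 0.6114 -0.0603  0.0957] yaw 11.2 tilt 2.95 deg F [ 0.2 -0.1 -0.3] open 0.377 n 1
[[-0.1, 1.4, 16.7], 0.0]
q [-16.92  39.34  87.97   2.12  55.09 -29.31] sum235 182.40 qv [ 0.01  2.81  1.29  0.01 -3.26 -0.01]
```

>>> send_rows:
  motion:
    - [[0,0,6],0]
    - [[0,0,6],0]
    - [[0,0,3],0]
    - [[0,0,1],0]
    - [[0,0,0],0]

```text
time_s: 23.83
position: [0.6113, -0.0597, 0.0785]
tcp_rot: [[0.981, 0.193, -0.031], [0.194, -0.98, 0.041], [-0.022, -0.046, -0.999]]
force: [1.3, 0.2, -0.9]
opening: 0.369
```

```bash
python3 plan.py .611 -.061 .078 - 40
python3 - <<'E'
from h import *
c=cam('scene');cv2.imwrite('pics/s16.png',cv2.resize(c['image'][130:250,180:340],(800,600),interpolation=cv2.INTER_CUBIC))
E
```

```text
t23.83 pos [ 0.6113 -0.0597  0.0785] yaw 11.2 tilt 2.95 deg F [ 1.3  0.2 -0.9] open 0.369 n 1
[[-0.5, 1.3, 0.5], 0.0]
q [-16.87  40.74  88.5    2.18  53.16 -29.36] sum235 182.40 qv [ 0.11 -0.05 -0.32  0.28 -0.19  0.  ]
```

View pics/s16.png

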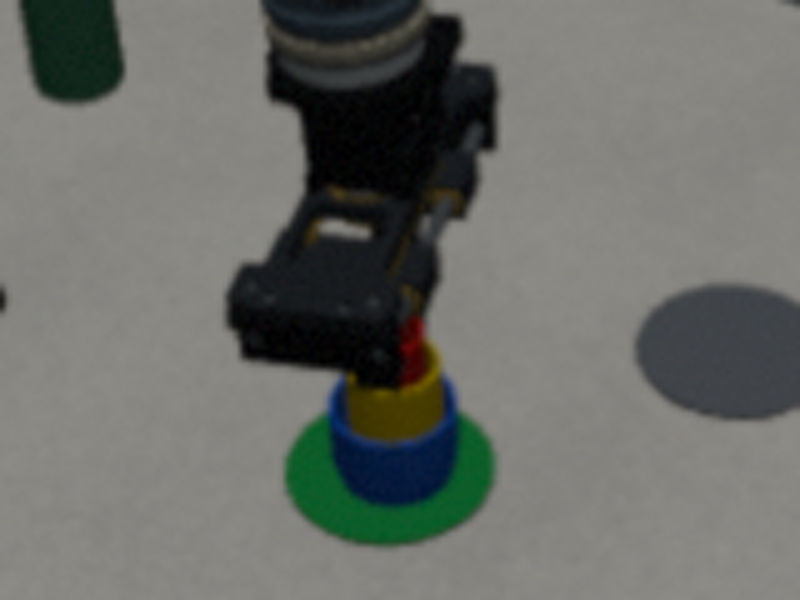

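>>> send_rows:
  motion:
    - [[0,0,1],0]
    - [[0,0,0],0]
    - [[0,0,0],0]
    - [[0,0,0],0]
    - [[0,0,0],0]
  gripper: 0.4

```text
time_s: 24.3
position: [0.6122, -0.0599, 0.0782]
tcp_rot: [[0.981, 0.193, -0.028], [0.194, -0.98, 0.04], [-0.02, -0.045, -0.999]]
force: [0.1, -0.3, 0.5]
opening: 0.587
```

>>> send_rows:
  motion:
    - [[0,0,0],0]
    - [[0,0,-15],0]
    - [[0,0,-35],0]
    - [[0,0,-40],0]
    - [[0,0,-25],0]

```text
time_s: 24.72
position: [0.6102, -0.0631, 0.1886]
tcp_rot: [[0.98, 0.192, -0.047], [0.194, -0.98, 0.046], [-0.037, -0.054, -0.998]]
force: [0.3, 0.0, -0.2]
opening: 0.598
```

```bash
python3 - <<'E'
from h import *
c=cam('wrist');cv2.imwrite('pics/w17.png',c['image'])
c=cam('scene');cv2.imwrite('pics/s17.png',cv2.resize(c['image'][130:250,180:340],(800,600),interpolation=cv2.INTER_CUBIC))
E
python3 plan.py .604 -.3332 .18 - 40
```

```text
t24.82 pos [ 0.6127 -0.0638  0.1908] yaw 11.2 tilt 3.36 deg F [0.4 0.6 0.1] open 0.601 n 7
[[-8.6, 37.6, -0.1], 0.0]
[[-8.6, 37.6, -0.1], 0.0]
[[-8.6, 37.6, -0.1], 0.0]
[[-8.6, 37.6, -0.1], 0.0]
[[-8.6, 37.6, -0.1], 0.0]
[[-8.6, 37.6, -0.1], 0.0]
[[-8.6, 37.6, -0.1], 0.0]
q [-17.2   32.62  83.27   1.88  67.   -29.11] sum235 182.89 qv [-0.02  3.16  4.11  0.06 -2.56 -0.05]
```

View pics/w17.png

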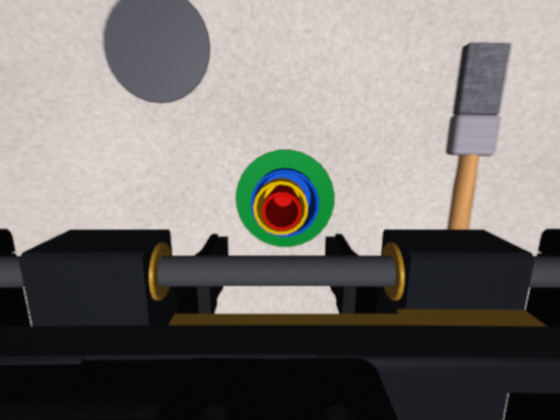

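View pics/s17.png

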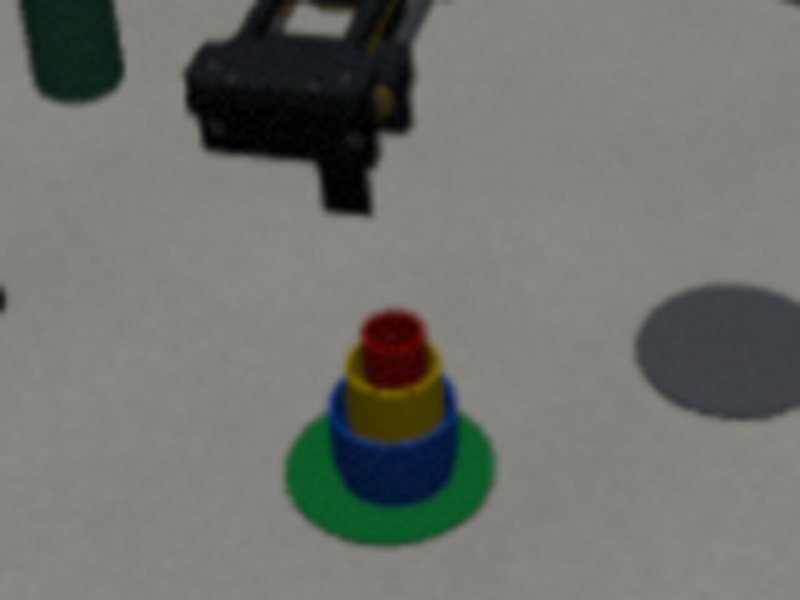

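The nest stands straight, and the red mouth shows at wrist (283,213). I'll measure it for the lid.

```bash
python3 - <<'E'
from rim import *
c=cam('wrist')
m=mask(c['image'],'red');m[:170]=0;m[240:]=0;m[:,:240]=0;m[:,325:]=0
ys,xs=np.nonzero(m);print(xs.min(),xs.max(),ys.min(),ys.max())
hsv=cv2.cvtColor(c['image'],cv2.COLOR_BGR2HSV)
br=(m>0)&(hsv[...,2]>110);n=np.argwhere(br)
print(rimfit(c,xs.min()-.5,xs.max()+.5,ys.max()+.5-(xs.max()-xs.min())*.97,ys.max()+.5,.096,.0165,[.611,-.061]))
r=proj(c,circ(.611,-.061,.096,.0165));print(r.min(0),r.max(0))
cv2.imwrite('pics/w18.png',cv2.resize(c['image'][150:250,230:340],(660,600),interpolation=cv2.INTER_CUBIC))
E
python3 plan.py .604 -.3332 .18 - 40
```

```text
259 297 183 226
(array([ 0.6105, -0.0594]), array([-0.3,  0.3, -1. ,  1. ]))
[258.47515133 190.71898319] [298.01405979 229.452853  ]
t24.87 pos [ 0.6109 -0.0633  0.1882] yaw 11.2 tilt 3.61 deg F [-1.  -0.3 -0.6] open 0.602 n 7
[[-8.4, 37.7, -0.5], 0.0]
[[-8.4, 37.7, -0.5], 0.0]
[[-8.4, 37.7, -0.5], 0.0]
[[-8.4, 37.7, -0.5], 0.0]
[[-8.4, 37.7, -0.5], 0.0]
[[-8.4, 37.7, -0.5], 0.0]
[[-8.4, 37.7, -0.5], 0.0]
q [-17.2   32.78  83.47   1.88  66.94 -29.11] sum235 183.18 qv [-0.    2.66  3.5  -0.1  -0.46  0.  ]
```

View pics/w18.png

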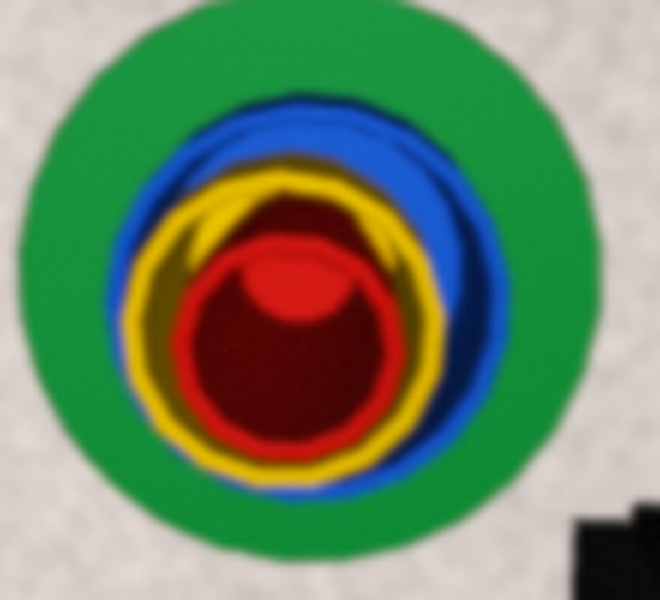

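>>> send_rows:
  motion:
    - [[-8,38,0],0]
    - [[-8,38,0],0]
    - [[-8,38,0],0]
    - [[-8,38,0],0]
    - [[-8,38,0],0]
  gripper: 0.55

```text
time_s: 25.28
position: [0.6046, -0.2503, 0.1719]
tcp_rot: [[0.977, 0.206, -0.057], [0.209, -0.976, 0.055], [-0.044, -0.066, -0.997]]
force: [1.3, 0.6, -0.1]
opening: 0.457
```

>>> send_rows:
  motion:
    - [[-8,34,8],0]
    - [[-6,24,14],0]
    - [[-2,10,18],0]
    - [[0,0,18],0]
    - [[0,0,5],0]

```text
time_s: 25.7
position: [0.5937, -0.3294, 0.0936]
tcp_rot: [[0.979, 0.195, -0.063], [0.199, -0.978, 0.057], [-0.05, -0.069, -0.996]]
force: [-1.0, 0.1, 0.3]
opening: 0.456
```

```bash
python3 - <<'E'
from h import *
c=cam('wrist');im=c['image'].copy()
for z,r in PROF['lid']:
    for u in proj(c,circ(.604,-.3332,z,r)): 
        if abs(u).max()<2000: cv2.circle(im,tuple(int(q) for q in np.round(u)),1,(255,255,0),-1)
cv2.imwrite('pics/w19.png',im)
E
python3 plan.py .604 -.3332 .08 - 40
```

```text
t25.75 pos [ 0.5933 -0.3291  0.0933] yaw 11.5 tilt 4.95 deg F [-1.1  0.4 -0.9] open 0.447 n 1
[[10.3, 7.0, 12.3], 0.0]
q [-38.57  44.66  75.37   0.34  64.91 -50.13] sum235 184.94 qv [ 1.35 -2.27 -1.01  0.34  2.59  0.07]
```

View pics/w19.png

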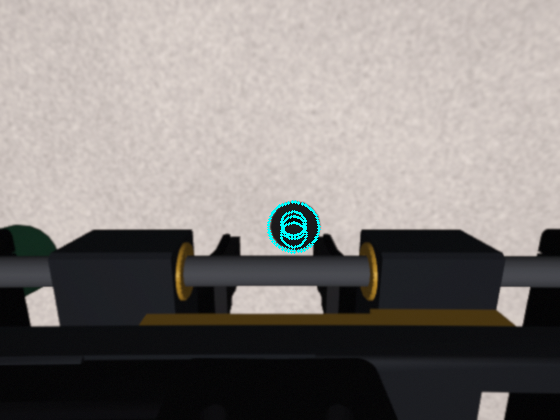

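The lid overlay fits at (294,228). Centring over it and descending.

>>> send_rows:
  motion:
    - [[7,4,8],0]
    - [[5,4,10],0]
    - [[0,0,8],0]
    - [[0,0,0],0]
    - [[0,0,0],0]

```text
time_s: 26.17
position: [0.6042, -0.3293, 0.0624]
tcp_rot: [[0.978, 0.198, -0.069], [0.202, -0.977, 0.062], [-0.055, -0.075, -0.996]]
force: [-0.4, 0.9, 1.2]
opening: 0.449
```

```bash
python3 plan.py .6034 -.3326 .018 - 40
```

```text
t26.17 pos [ 0.6042 -0.3293  0.0624] yaw 11.7 tilt 5.33 deg F [-0.4  0.9  1.2] open 0.449 n 2
[[0.5, 3.2, 22.0], 0.0]
[[0.5, 3.2, 22.0], 0.0]
q [-38.04  47.66  74.2    0.4   63.46 -49.8 ] sum235 185.32 qv [ 0.55  0.72  1.06 -0.08 -0.02  0.04]
```

>>> send_rows:
  motion:
    - [[1,4,14],0]
    - [[1,4,15],0]
    - [[0,0,8],0]
    - [[0,0,3],0]
    - [[0,0,0],0]

```text
time_s: 26.58
position: [0.6057, -0.3339, 0.0194]
tcp_rot: [[0.978, 0.2, -0.068], [0.204, -0.977, 0.061], [-0.054, -0.073, -0.996]]
force: [-0.0, -0.5, -0.0]
opening: 0.453
```

```bash
python3 plan.py .6034 -.3326 .018 - 40
python3 - <<'E'
from h import *
c=cam('wrist');cv2.imwrite('pics/w20.png',cv2.resize(c['image'][190:310,190:360],(800,565),interpolation=cv2.INTER_CUBIC))
E
```

```text
t26.58 pos [ 0.6057 -0.3339  0.0194] yaw 11.8 tilt 5.22 deg F [-0.  -0.5 -0. ] open 0.453 n 1
[[-1.9, -1.6, 1.7], 0.0]
q [-38.25  51.05  74.41   0.38  59.75 -50.12] sum235 185.21 qv [-0.04  0.8   0.3   0.11 -0.06  0.04]
```

View pics/w20.png

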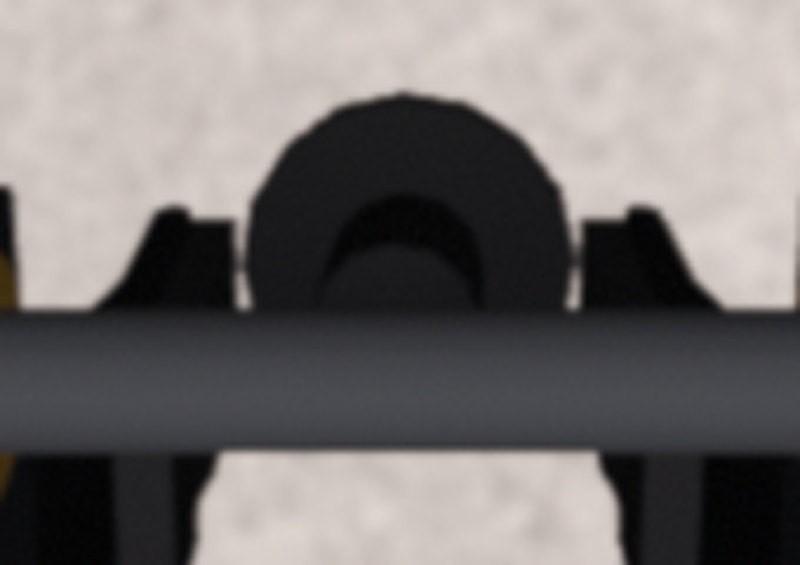

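The knob is centred between the fingers, with its disc at zoom (410,250). Closing.

>>> send_rows:
  motion:
    - [[-1,-1,1],0]
    - [[0,0,0],0]
    - [[0,0,0],0]
    - [[0,0,0],0]
    - [[0,0,0],0]
  gripper: 1

```text
time_s: 27.05
position: [0.605, -0.3336, 0.0202]
tcp_rot: [[0.978, 0.2, -0.066], [0.204, -0.977, 0.059], [-0.052, -0.071, -0.996]]
force: [0.0, 0.1, 0.0]
opening: 0.198
```

>>> send_rows:
  motion:
    - [[0,0,0],0]
    - [[0,0,0],0]
    - [[0,0,0],0]
    - [[0,0,0],0]
    - [[0,0,0],0]

```text
time_s: 27.47
position: [0.6055, -0.334, 0.0212]
tcp_rot: [[0.978, 0.2, -0.064], [0.204, -0.977, 0.058], [-0.051, -0.07, -0.996]]
force: [-0.4, -1.1, -0.9]
opening: 0.199
```

>>> send_rows:
  motion:
    - [[0,0,-15],0]
    - [[0,0,-35],0]
    - [[0,0,-40],0]
    - [[0,0,-40],0]
    - [[0,0,-30],0]

```text
time_s: 27.88
position: [0.6103, -0.3391, 0.1743]
tcp_rot: [[0.977, 0.198, -0.085], [0.204, -0.976, 0.074], [-0.068, -0.09, -0.994]]
force: [1.2, -0.6, 0.4]
opening: 0.197
```

```bash

python3 - <<'E'
from h import *
c=cam('wrist');cv2.imwrite('pics/w21.png',cv2.resize(c['image'][190:310,190:360],(800,565),interpolation=cv2.INTER_CUBIC))
c=cam('scene');cv2.imwrite('pics/s21.png',cv2.resize(c['image'][100:220,120:280],(800,600),interpolation=cv2.INTER_CUBIC))
E
python3 plan.py .6105 -.0595 .18 - 40
```

```text
t27.98 pos [ 0.6135 -0.3415  0.1787] yaw 11.8 tilt 5.78 deg F [ 0.7 -0.   0.4] open 0.199 n 8
[[6.8, -34.5, 2.2], 0.0]
[[6.8, -34.5, 2.2], 0.0]
[[6.8, -34.5, 2.2], 0.0]
[[6.8, -34.5, 2.2], 0.0]
[[6.8, -34.5, 2.2], 0.0]
[[6.8, -34.5, 2.2], 0.0]
[[6.8, -34.5, 2.2], 0.0]
[[6.8, -34.5, 2.2], 0.0]
q [-38.35  41.38  67.17   0.34  77.22 -50.09] sum235 185.77 qv [-0.09  3.29  5.   -0.02 -2.82 -0.02]
```

View pics/w21.png

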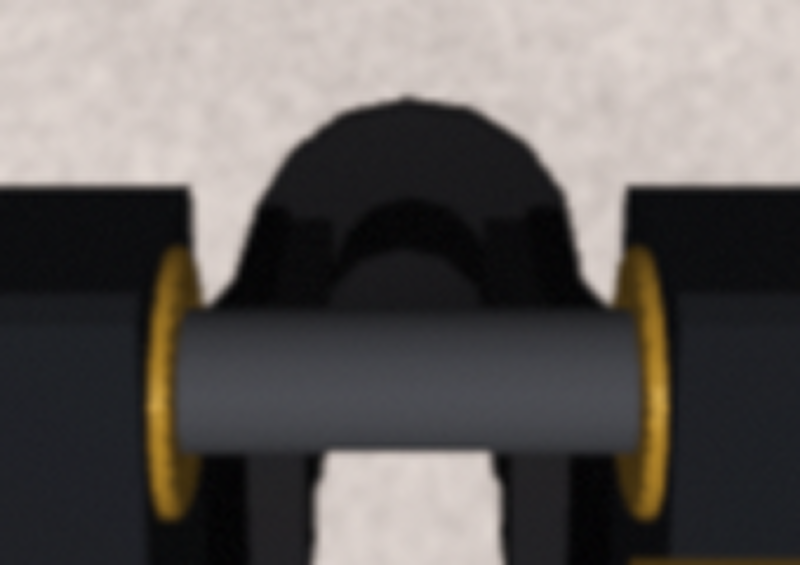

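View pics/s21.png

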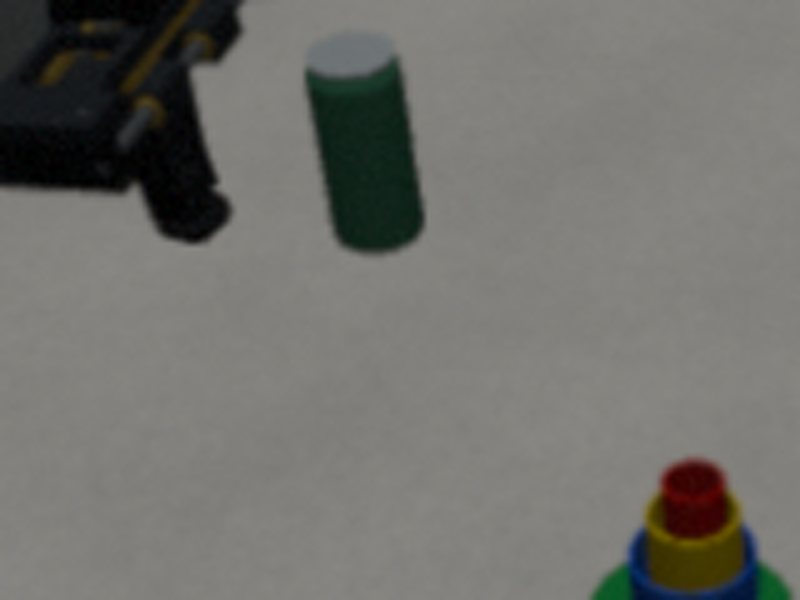

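The lid is held level by its knob. Travelling to above the nest.

>>> send_rows:
  motion:
    - [[7,-34,1],0]
    - [[7,-35,1],0]
    - [[7,-35,1],0]
    - [[7,-35,1],0]
    - [[7,-35,1],0]

```text
time_s: 28.4
position: [0.6125, -0.169, 0.1838]
tcp_rot: [[0.98, 0.186, -0.07], [0.19, -0.98, 0.061], [-0.058, -0.073, -0.996]]
force: [0.7, 0.5, -0.7]
opening: 0.198
```

>>> send_rows:
  motion:
    - [[7,-35,1],0]
    - [[6,-28,1],0]
    - [[3,-16,1],0]
    - [[1,-4,0],0]
    - [[0,0,0],0]

```text
time_s: 28.82
position: [0.6085, -0.0705, 0.1823]
tcp_rot: [[0.978, 0.193, -0.08], [0.198, -0.978, 0.066], [-0.066, -0.081, -0.995]]
force: [-0.1, -0.1, -0.4]
opening: 0.196
```

```bash
python3 plan.py .6118 -.0605 .15 - 40
```

```text
t28.82 pos [ 0.6085 -0.0705  0.1823] yaw 11.5 tilt 5.96 deg F [-0.1 -0.1 -0.4] open 0.196 n 1
[[7.4, -6.5, 32.5], 0.0]
q [-18.15  34.    82.24   2.32  69.33 -30.39] sum235 185.57 qv [ 0.98  0.31  1.01 -0.3  -0.23 -0.13]
```

>>> send_rows:
  motion:
    - [[4,-6,12],0]
    - [[4,-4,14],0]
    - [[0,0,6],0]
    - [[0,0,0],0]
    - [[0,0,0],0]

```text
time_s: 29.23
position: [0.6121, -0.061, 0.146]
tcp_rot: [[0.979, 0.188, -0.081], [0.194, -0.979, 0.065], [-0.067, -0.079, -0.995]]
force: [-0.2, -0.3, -1.0]
opening: 0.196
```

```bash
python3 plan.py .6118 -.0605 .13 - 40
python3 - <<'E'
from h import *
c=cam('wrist');cv2.imwrite('pics/w22.png',cv2.resize(c['image'][150:310,190:360],(638,600),interpolation=cv2.INTER_CUBIC))
r=proj(c,circ(.6105,-.0593,.096,.0165));print(r.min(0),r.max(0))
c=cam('scene');cv2.imwrite('pics/s22.png',cv2.resize(c['image'][130:250,180:340],(800,600),interpolation=cv2.INTER_CUBIC))
E
```

```text
t29.23 pos [ 0.6121 -0.061   0.146 ] yaw 11.2 tilt 5.96 deg F [-0.2 -0.3 -1. ] open 0.196 n 1
[[0.9, 0.7, 16.0], 0.0]
q [-17.19  36.69  83.55   2.4   65.33 -29.34] sum235 185.57 qv [-1.09  1.22  0.43 -0.37 -0.42 -0.16]
[255.79375784 203.51108836] [302.98965918 249.69668391]
```

View pics/w22.png

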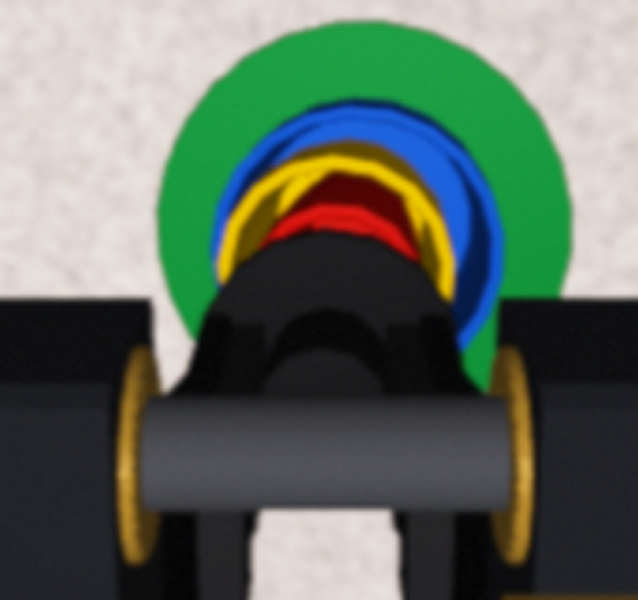

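View pics/s22.png

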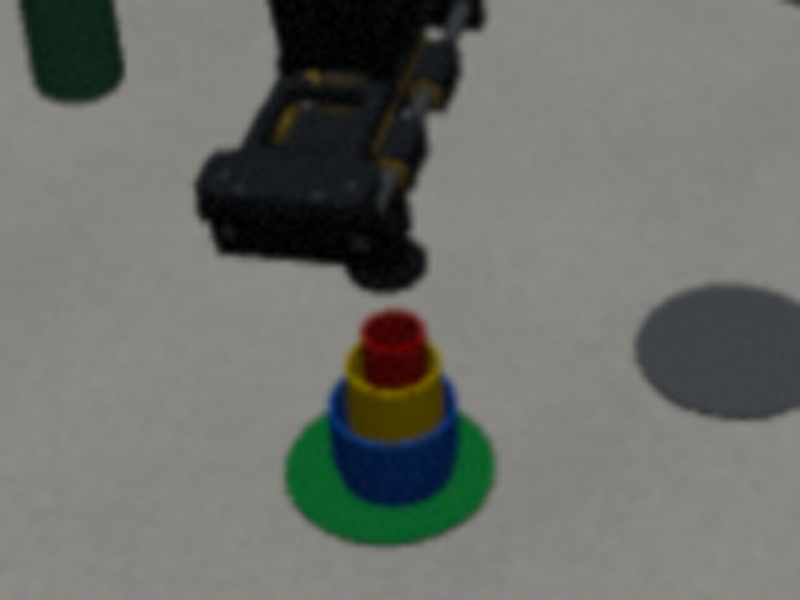

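```bash

python3 - <<'E'
from h import *
s=bot.read_state();p=s['position'];R=s['tcp_rot']
c=cam('wrist')
cv2.imwrite('pics/w23.png',cv2.convertScaleAbs(cv2.resize(c['image'][190:270,235:325],(675,600),interpolation=cv2.INTER_CUBIC),alpha=3))
for dy in (-.003,0,.003):
  for dx in (0,.003):
    q=p+.0207*R[:,2]+np.array([dx,dy,0])
    a=[proj(c,circ(q[0],q[1],q[2]+h,.02)) for h in (.01,.015)]
    print(dx,dy,np.round(q,4),[np.round([k[:,0].min(),k[:,0].max(),k[:,1].min()],1) for k in a])
E
```

```text
0 -0.003 [ 0.6106 -0.0627  0.126 ] [array([239.8, 308.8, 213.5]), array([238.2, 309.2, 215.2])]
0.003 -0.003 [ 0.6136 -0.0627  0.126 ] [array([244.8, 314. , 214.6]), array([243.4, 314.4, 216.3])]
0 0 [ 0.6106 -0.0597  0.126 ] [array([240.7, 309.9, 208.4]), array([239.1, 310.3, 209.9])]
0.003 0 [ 0.6136 -0.0597  0.126 ] [array([245.8, 315.1, 209.5]), array([244.3, 315.6, 211. ])]
0 0.003 [ 0.6106 -0.0567  0.126 ] [array([241.6, 311.1, 203.3]), array([240.1, 311.4, 204.7])]
0.003 0.003 [ 0.6136 -0.0567  0.126 ] [array([246.7, 316.2, 204.4]), array([245.3, 316.8, 205.8])]
```

View pics/w23.png

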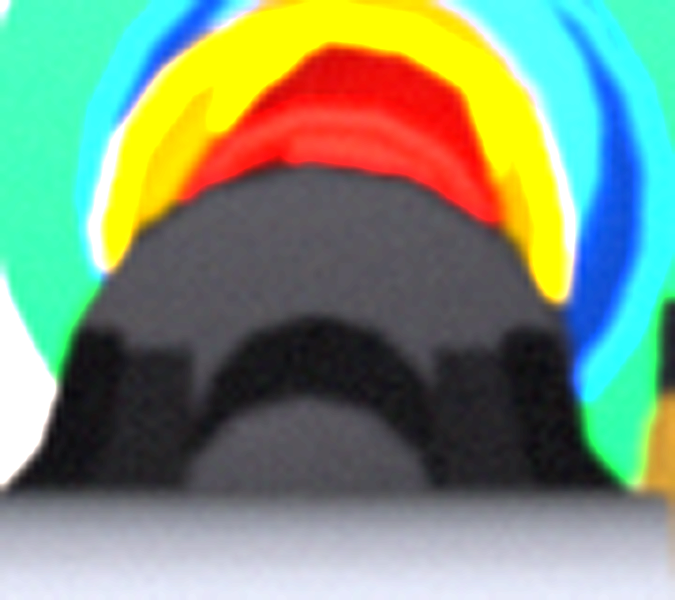

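Measured in the wrist view, the lid is at about (0.612,-0.061) and the red mouth at (0.6105,-0.059). That is a 2 mm offset, so I'll correct it and go just above the rim.

```bash
python3 plan.py .6104 -.0596 .121 - 40
```

```text
t29.38 pos [ 0.6125 -0.0609  0.147 ] yaw 11.2 tilt 5.87 deg F [ 0.1 -0.3  0.3] open 0.196 n 1
[[-0.1, 0.3, 26.1], 0.0]
q [-17.17  36.62  83.51   2.41  65.34 -29.34] sum235 185.47 qv [ 0.31 -0.69 -0.26  0.18 -0.05  0.03]
```

>>> send_rows:
  motion:
    - [[0,0,8],0]
    - [[0,0,10],0]
    - [[0,0,6],0]
    - [[0,0,2],0]
    - [[0,0,0],0]

```text
time_s: 29.8
position: [0.6112, -0.0606, 0.12]
tcp_rot: [[0.979, 0.187, -0.076], [0.192, -0.979, 0.063], [-0.063, -0.077, -0.995]]
force: [-0.6, 0.4, 0.3]
opening: 0.197
```

```bash
python3 plan.py .6104 -.0596 .121 - 40
python3 - <<'E'
from h import *
c=cam('wrist');cv2.imwrite('pics/w24.png',cv2.convertScaleAbs(cv2.resize(c['image'][190:270,235:325],(675,600),interpolation=cv2.INTER_CUBIC),alpha=3))
r=proj(c,circ(.6105,-.0593,.096,.0165));print(r.min(0),r.max(0))
c=cam('scene');cv2.imwrite('pics/s24.png',cv2.convertScaleAbs(cv2.resize(c['image'][155:235,215:305],(675,600),interpolation=cv2.INTER_CUBIC),alpha=2))
E
```

```text
t29.80 pos [ 0.6112 -0.0606  0.12  ] yaw 11.1 tilt 5.68 deg F [-0.6  0.4  0.3] open 0.197 n 1
[[-0.7, -1.2, -0.8], 0.0]
q [-17.19  38.43  84.96   2.48  61.88 -29.42] sum235 185.27 qv [-0.09  0.49  0.42  0.11 -0.28 -0.08]
[251.42560907 210.65302074] [304.75636874 262.53848087]
```

View pics/w24.png

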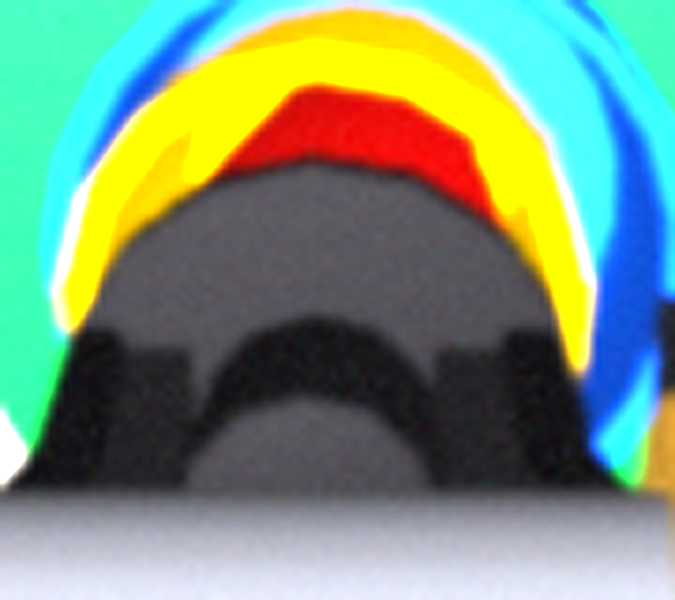

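View pics/s24.png

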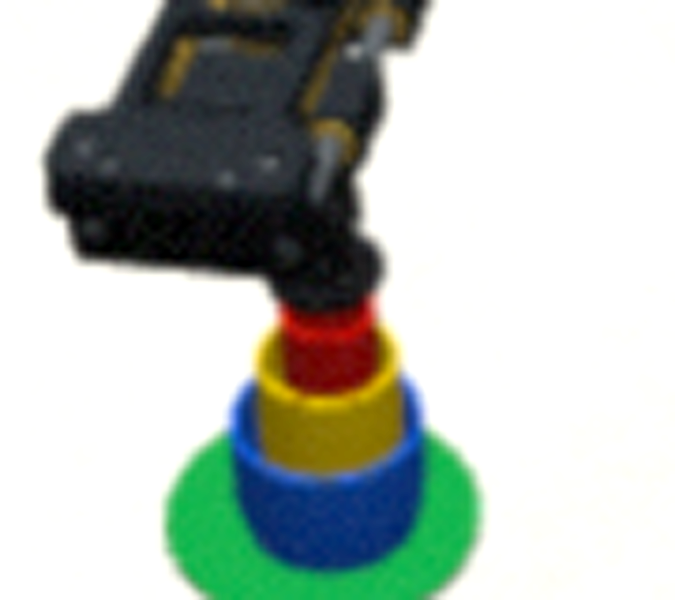

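Aligned within about 1 mm. Going straight down along the tool axis removes the rest.

>>> send_rows:
  motion:
    - [[0,0,4],0]
    - [[0,0,4],0]
    - [[0,0,3],0]
    - [[0,0,1],0]
    - [[0,0,0],0]

```text
time_s: 30.32
position: [0.6114, -0.0599, 0.1083]
tcp_rot: [[0.979, 0.188, -0.073], [0.193, -0.979, 0.063], [-0.06, -0.075, -0.995]]
force: [-0.4, 0.3, -0.1]
opening: 0.202
```

```bash
python3 plan.py .6104 -.0596 .107 - 40
python3 - <<'E'
from h import *
c=cam('scene');cv2.imwrite('pics/s25.png',cv2.convertScaleAbs(cv2.resize(c['image'][155:235,215:305],(675,600),interpolation=cv2.INTER_CUBIC),alpha=2))
E
```

```text
t30.32 pos [ 0.6114 -0.0599  0.1083] yaw 11.1 tilt 5.53 deg F [-0.4  0.3 -0.1] open 0.202 n 1
[[-0.9, -0.3, 1.4], 0.0]
q [-17.11  39.27  85.49   2.52  60.33 -29.45] sum235 185.10 qv [ 0.08  0.19  0.05 -0.02 -0.18 -0.09]
```

View pics/s25.png

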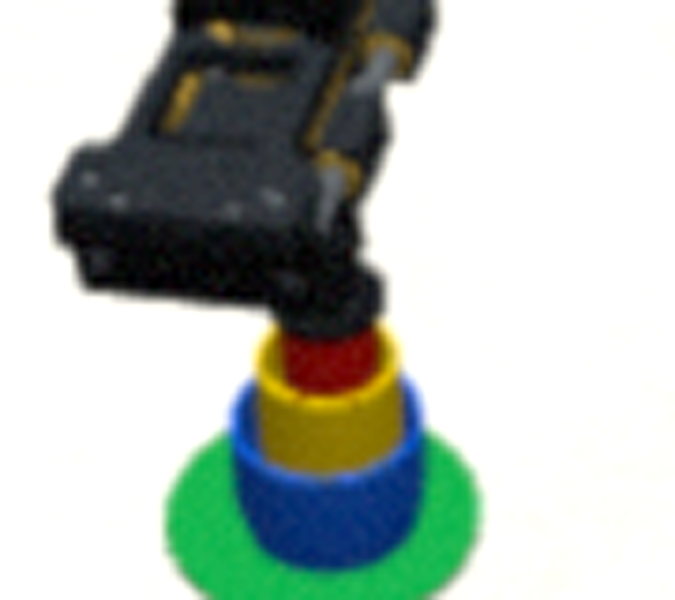

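The disc sits almost on the red rim. Lowering the last 1.5 mm.

>>> send_rows:
  motion:
    - [[0,0,1],0]
    - [[0,0,1],0]
    - [[0,0,0.5],0]
    - [[0,0,0],0]
    - [[0,0,0],0]

```text
time_s: 30.78
position: [0.6117, -0.0598, 0.1061]
tcp_rot: [[0.98, 0.188, -0.072], [0.193, -0.979, 0.062], [-0.059, -0.075, -0.995]]
force: [-0.3, -0.1, -0.5]
opening: 0.199
```

>>> send_rows:
  motion:
    - [[0,0,0],0]
    - [[0,0,0],0]
    - [[0,0,0],0]
    - [[0,0,0],0]
    - [[0,0,0],0]
  gripper: 0.5

```text
time_s: 31.2
position: [0.612, -0.0599, 0.1065]
tcp_rot: [[0.98, 0.188, -0.071], [0.192, -0.979, 0.062], [-0.058, -0.074, -0.996]]
force: [-0.7, 0.5, -0.8]
opening: 0.456
```

```bash
python3 plan.py .6104 -.0596 .107 - 40
python3 - <<'E'
from h import *
c=cam('wrist');cv2.imwrite('pics/w26.png',cv2.convertScaleAbs(cv2.resize(c['image'][170:310,200:360],(686,600),interpolation=cv2.INTER_CUBIC),alpha=2))
c=cam('scene');cv2.imwrite('pics/s26.png',cv2.convertScaleAbs(cv2.resize(c['image'][155:235,215:305],(675,600),interpolation=cv2.INTER_CUBIC),alpha=2))
E
```

```text
t31.20 pos [ 0.612  -0.0599  0.1065] yaw 11.1 tilt 5.42 deg F [-0.7  0.5 -0.8] open 0.456 n 1
[[-1.5, -0.7, -0.3], 0.0]
q [-17.1   39.4   85.56   2.53  60.02 -29.46] sum235 184.98 qv [-0.13 -0.11 -0.06  0.03  0.02 -0.01]
```

View pics/w26.png

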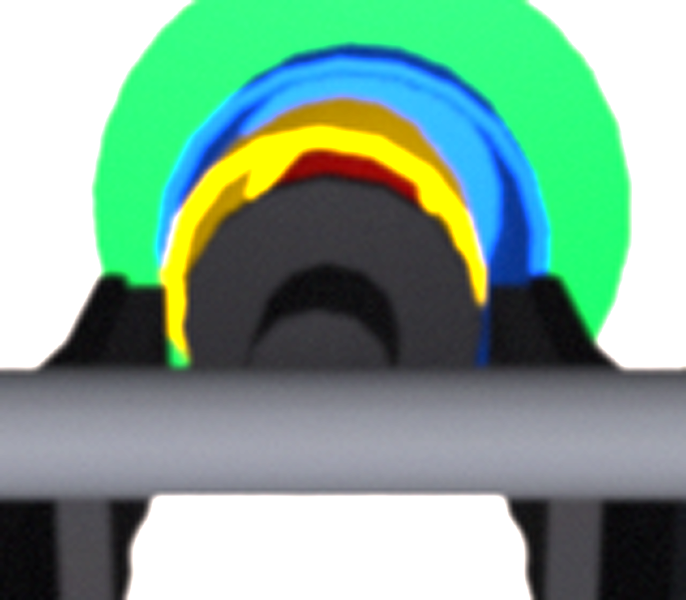

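View pics/s26.png

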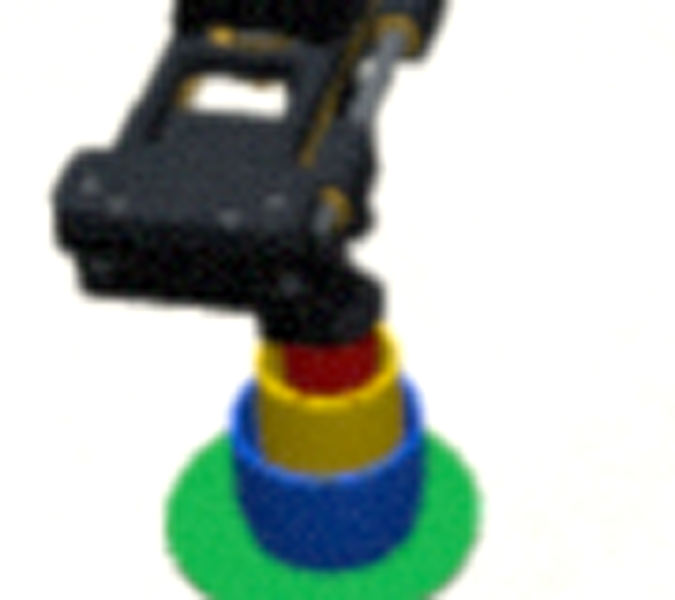

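The lid is seated and the fingers are clear. Retreating along the tool axis, slowly at first.

>>> send_rows:
  motion:
    - [[0,0,-6],0]
    - [[0,0,-14],0]
    - [[0,0,-25],0]
    - [[0,0,-35],0]
    - [[0,0,-35],0]

```text
time_s: 31.72
position: [0.6141, -0.0653, 0.2168]
tcp_rot: [[0.978, 0.187, -0.093], [0.193, -0.979, 0.068], [-0.078, -0.085, -0.993]]
force: [0.6, -0.2, -0.7]
opening: 0.499
```

>>> send_rows:
  motion:
    - [[0,-20,-10],0]
    - [[0,-30,0],0]
    - [[0,-30,0],0]
    - [[0,-10,0],0]
    - [[0,0,0],0]

```text
time_s: 32.13
position: [0.6051, 0.0207, 0.2479]
tcp_rot: [[0.981, 0.184, -0.068], [0.188, -0.98, 0.062], [-0.055, -0.074, -0.996]]
force: [1.0, -0.1, -0.5]
opening: 0.498
```

```bash
python3 - <<'E'
from h import *
s=bot.read_state();print(s['time_s'],s['position'],s['force'])
c=cam('scene');cv2.imwrite('pics/s27.png',cv2.convertScaleAbs(cv2.resize(c['image'][155:235,215:305],(675,600),interpolation=cv2.INTER_CUBIC),alpha=2))
# expected outlines
for n,z,r,(x,y) in [('disc',.101,.02,(.6105,-.0593)),('knobtop',.123,.009,(.6105,-.0593))]:
    k=(proj(c,circ(x,y,z,r))-[215,155]+.5)*7.5; print(n,k.min(0),k.max(0))
c=cam('top');cv2.imwrite('pics/t27.png',c['image'])
for t in ['detergent','stain_can','brush','lid']: print(t,[(np.round(ray(c,d['xy'],0)[:2],3),round(d['p'],2)) for d in place_of('top',t)][:1])
E
```

```text
32.1333 [0.60514325 0.02070864 0.24793627] [ 0.98295963 -0.14021765 -0.45616389]
disc [260.89715954 257.2630777 ] [385.03298622 338.67223893]
knobtop [291.56572759 226.85924332] [348.26510229 263.33358568]
detergent [(array([0.392, 0.426]), 0.95)]
stain_can [(array([ 0.38 , -0.407]), 0.74)]
brush []
lid []
```

View pics/s27.png

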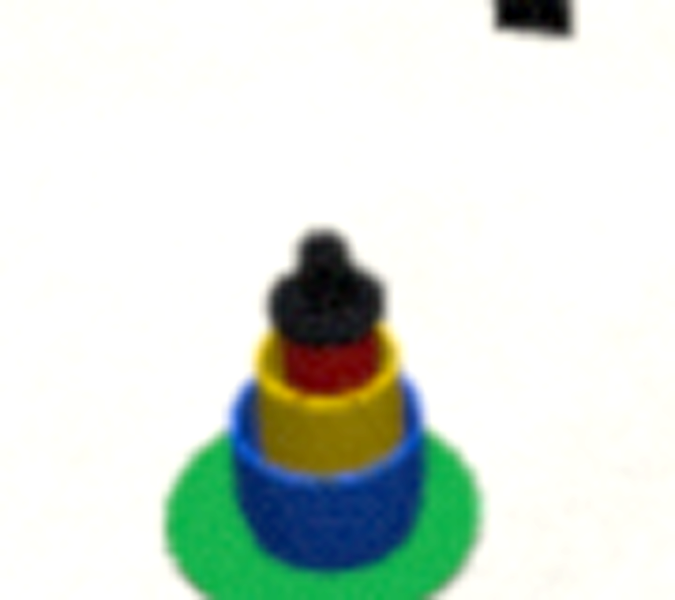

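View pics/t27.png

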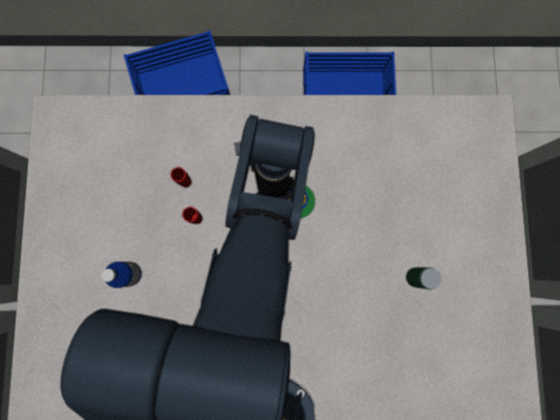

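The nest stands upright. The knob top is at zoom row 228 (predicted 227) and the disc spans columns 267–385 (predicted 261–385), so it is seated. The bystanders are unmoved. Handing in.

```bash
python3 -c "
from rig import bot
print(bot.hand_in())"
```

```text
the job is handed in; nothing more can be done
None
```

The nest is built and handed in at about 32 s, well under the 128 s limit. The blue cup stands on the green mat, with the yellow cup in it, then the slim 33 mm red cup, and the black lid plugged in its mouth. The hand-in gave no verdict.

**Last checks:**
- **Stack:** the last scene picture shows everything upright and let go. The blue cup measured about 3 mm off the mat's centre.
- **Lid:** the red cup and lid lined up within 1–2 mm. The lid's disc and knob were close to where they should be when seated: the knob top within 1 pixel and the disc's left edge about 6 pixels off in a 7.5× enlargement. The gripper was well clear.
- **Bottle and can:** in the last overhead picture they were within about 6 mm of their first reading, against the 30 mm limit.
- **Brush:** it was mostly hidden by the arm in that picture and the network could not find it. I last saw it whole when placing the red cup, and no move went near it after that.

**What went wrong or disagreed:**
- **Yellow cup:** I lifted before the fingers had finished closing and caught only its top few millimetres. I set it back down and gripped it lower.
- **Arm drift:** the tool slowly tilted, up to about 6°, and sideways moves were off by a few millimetres. I corrected the position by measurement before each insertion.
- **Cameras:** the scene and overhead cameras disagreed by about 2.5 mm in y, so I used their average and checked it with the wrist camera.

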